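Clear the fittings stand, fit the bushing, restock the stand

ROBOT

A 6-joint arm with a two-finger parallel gripper is mounted at the origin on a cart in front of the work surface, level with it; the furniture and walls round the work are solid. World frame = base frame: x ahead of the robot, y to its left, z up, the work surface at z = 0. Lengths are in m, angles in rad, forces in N, time in s.
With the tool pointing down it reaches from about 0.4 to 0.825 m from the base axis. Payload 7 kg.
Tool frame: the origin (TCP) lies on the front face of the gripper's body, between the roots of the fingers; the fingertips stand 66 mm ahead of it and the grasp point (between the pads) lies 47 mm ahead of it; z points along the fingers, y is the line along which they close (so a half turn about z gives the same grasp; the last joint's range is limited). The gripper opens to 88 mm and grips with 3 to 60 N. Pads are 19 mm wide; open, the fingers measure 130 mm over their backs; the gripper's body (78 mm by 193 mm) begins 47 mm behind the grasp point.
Start: joints at [1.599, 0.359, 0.012, 0, -1.224, -0.288], TCP at [0.173, 0.652, 0.292] pointing down, gripper open.
Joint ranges: [-3.07, 3.07], [-1.43, 2.12], [-1.02, 1.25], [-3.03, 1.67], [-3.05, -0], [-3.03, 3.03]. Speed limits (rad/s): [2.39, 2.39, 3.01, 3.14, 3.14, 3.14].

INTERFACE

Orientations are given as [roll, pitch, yaw] about the fixed x, y, z axes, in that order (R = Rz(yaw) Ry(pitch) Rx(roll)).
In Python, from station import arm gives the robot as it stands. The module is installed in compiled form; this text tells all that it offers.
- The arm moves only by the tool move_arm, never from a script. Its argument "increments" is a list of rows, each an object of numbers: "jaw": the gripper command: -1 is shut, 1 is fully open, values between are in proportion; "dx", "dy", "dz": the shift along the tool's x, y, z in m; "twist": the turn about the tool's z in rad. A call has 1 to 12 rows; each row shifts and turns the commanded pose from where the row before left it, along the tool's axes as they then stand; what a row does not reach is not made up. A row lasts 1/12 s, in which the tool goes at most 41.7 mm and 7.16 degrees, less where a joint would pass 70% of its speed; a pose out of reach is approached as far as the arm can. A call is refused whole if a number of a shift passes 0.0417 or a number of a turn 0.125, either way. A call with a gripper value outside its range is refused whole. The fingers move at their own pace and stop on an object; "force" is the grip in N (left out, the last holds). Time passes only in rows, so rows that do not move let the fingers close. It gives the time, the measured TCP pose, the force, the opening and the grip force at its end, in the units of the state.
- arm.get_state(): the state, without advancing time (a new reading comes with each control period).
- arm.grab_frame(name): name is "side" or "top"; returns the picture (480x640x3 uint8, blue, green, red); there is no depth.
- arm.camera_info(name): a dict with "K" (3x3 intrinsics, pixels), "k1" (the pictures are not rectified: a ray, as slopes to the right and down, at radius r is drawn at 1 + k1 r^2 times it, then the intrinsics apply), "extrinsics" (4x4, takes a point from camera to world coordinates). Camera axes: x right, y down, z forward; pixel columns grow to the right and rows downward; lengths in m; the calibration is good to about 2 mm. A picture is of the moment at which its call begins. camera_info takes no time and is no camera call.
- arm.job_done(): hands the job in; it is judged then, once.
Trained networks look in the newest picture that a camera, given by its name, has taken for a name from the list of things; names that differ only in an ending like _2 or _b are one class to them, and where a whole thing is asked for, a point or a joint stands for the part that bears it (a point fixed in the world has none). Each returns a list of dicts, best first, with "score" (0 to 1); they miss things now and then, are a little off and sometimes report something else, mostly with a low value. They report only what shows in the picture. A call takes as long as a camera call.
- arm.find_in(camera, name): "position" ([x, y, z] in m, in world coordinates, good to about 4 mm: the middle of the surface that is visible of it).
- arm.silhouettes(camera, name): "pixels" (480x640 bool, what is visible of it).
- arm.pinpoint(camera, name): "position" ([x, y, z] in m, in world coordinates, good to about 4 mm: a listed point, or the origin of a listed thing).
The state is a dict: "t": time; "q": joint angles; "qd": joint speeds; "joint_efforts": joint torques, N m; "eef_pos": TCP position; "ee_rot": TCP orientation; "force": force on the tool from outside, world axes, zero at the start; "moment": the same for the moment, N m; "width": finger opening in m; "gripper_force": force on a finger pad.
Only numpy, scipy, OpenCV 4.12 (cv2) and the standard library are available. Lean on these libraries where they do the work, as an engineer would, in place of code of your own. Each camera call takes 0.05 s, during which the arm holds its last target. There are 200 camera calls.

TASK

Three pipe couplings crowd round the brass headed bushing on the plywood stand: first clear all three couplings, standing upright, onto the black rubber mat. Then take the bushing from the stand and slide it into the bore of the blue bearing block until its head sits on the block (the yellow block is not to be used). Finally put each coupling back upright on the same white disc of the stand from which it came.

Things in the scene. Friction and masses are not known exactly. Their poses are not given: they have to be found in the camera images.
- dark_coupling (a point): dark grey pipe coupling standing on end, loose: outside diameter 52 mm at its end beads (about 48 mm between them), 50 mm high; take it across the outside from above. It starts on one of the stand's three white discs; which one varies. This point is its centre, half-way up (25 mm above its foot); z is its axis, up at the start.
- light_coupling (a point): light grey pipe coupling standing on end, loose: outside diameter 42 mm at its end beads (about 40 mm between them), 45 mm high; take it across the outside from above. It starts on one of the stand's three white discs; which one varies. This point is its centre, half-way up (22.5 mm above its foot); z is its axis, up at the start.
- copper_coupling (a point): copper-pink pipe coupling standing on end, loose: outside diameter 32 mm at its end beads (about 30 mm between them), 36 mm high; take it across the outside from above. It starts on one of the stand's three white discs; which one varies. This point is its centre, half-way up (18 mm above its foot); z is its axis, up at the start.
- bushing (a point): brass headed bushing, loose, 52 mm high, standing on its foot: lower 28 mm is a shank of 30 mm diameter with a 3 mm chamfer at the foot, upper 24 mm is the round head of 44 mm diameter, to be gripped; blind dark hole in the top. It stands in the middle of the stand's couplings, about 7 to 17 mm from each, with the backstop 6 mm behind its head. This point is its centre, half-way up (26 mm above its foot, 2 mm below the underside of its head); z is its axis, up.
- stand: plywood board, fixed, 140 mm (x) by 180 mm (y), top 12 mm above the table; origin at the centre of its underside. On it, in its own x, y (mm): the bushing's brass-coloured disc at (35, 0), three white discs 55 mm across at (35, 55), (35, -55) and (-20, 0), on whose centres the couplings stand; a dark steel backstop 44 mm wide (y), 8 mm thick (x), centred at (67, 0), rises to 62 mm above the table. Its x axis points away from the robot to within 0.3 rad.
- blue_bore (a point): centre of the bore's mouth, on the top face of the blue bearing block, 40 mm above the table. Block fixed, 80 x 80 mm, with a low bolted ear at each side along its y (over the ears 136 mm, ears 12 mm high, bolt heads to 20 mm). Bore 32 mm in diameter with a 2 mm chamfer, 34 mm deep, upright; z up.
- yellow_bore (a point): the same point on the yellow bearing block, which is alike in size and shape and is not to be used; fixed.
- mat: black rubber mat, fixed, 150 x 150 mm, 4 mm thick, lying on the table; origin at the centre of its underside, x and y along its edges.

How it is judged:
By the outcome, as a careful person would: the job done as asked, in the order asked, and still so for the second after the job is handed in, with the robot touching nothing.
It also fails if it takes over 144 s, if anything falls off the work surface, if the arm or the gripper's body presses on something with over 40 N, if the wrist force passes 120 N, or if a joint passes its speed limit or range.

## Working session

There is one attempt and no reset: what is moved stays moved. The work goes in short steps, Python scripts to look and compute and a tool call to move; the robot and the scene stay as the last step left them, time stands still between calls to the robot, and variables do not carry over. Pictures are saved under pics/ and viewed, at most 14 in all, crops included, and the job is handed in when it is done.

Besides the shell and the picture viewer there is one more tool, called after ">>>" as name(argument=value, ...), one argument or row to a line, values as JSON. move_arm: Moves the arm, as the interface text tells. Its arguments: {"type":"object","properties":{"increments":{"type":"array"},"force":{"type":"number"}},"required":["increments"]}

```bash
mkdir -p pics; cat > h.py <<'E'
from station import arm
import numpy as np, cv2
from scipy.spatial.transform import Rotation as R
def pix2world(cam,u,v,z):
    c=arm.camera_info(cam);K=np.array(c["K"]);k1=c["k1"];T=np.array(c["extrinsics"])
    d=np.linalg.solve(K,[u,v,1.])[:2];s=d.copy()
    for _ in range(30): s=d/(1+k1*(s@s))
    r=T[:3,:3]@np.array([*s,1.]);o=T[:3,3]
    return o+r*(z-o[2])/r[2]
def world2pix(cam,p):
    c=arm.camera_info(cam);K=np.array(c["K"]);T=np.array(c["extrinsics"])
    q=T[:3,:3].T@(np.array(p)-T[:3,3]);s=q[:2]/q[2]
    s=s*(1+c["k1"]*(s@s));return (K@[*s,1])[:2]
E
python3 - <<'E'
from h import *
np.set_printoptions(precision=4,suppress=True)
for c in("side","top"):
    cv2.imwrite(f"pics/{c}0.png",arm.grab_frame(c)); print(c,np.array(arm.camera_info(c)["extrinsics"])[:3])
    for n in["dark_coupling","light_coupling","copper_coupling","bushing","stand","blue_bore","yellow_bore","mat"]:
        print(n,[(np.round(d["position"],4).tolist(),round(d["score"],2)) for d in arm.pinpoint(c,n)[:2]])
s=arm.get_state();print({k:np.round(v,4) for k,v in s.items()})
E
```

```text
side [[-0.9995  0.026  -0.0159  0.5609]
 [ 0.0285  0.6181 -0.7856  0.8598]
 [-0.0106 -0.7857 -0.6186  0.6954]]
dark_coupling [([0.4677, -0.0184, 0.0392], 0.67)]
light_coupling [([0.5405, -0.0602, 0.0337], 0.53)]
copper_coupling [([0.5132, 0.051, 0.0255], 0.71)]
bushing [([0.5249, -0.0073, 0.041], 0.58)]
stand [([0.4867, -0.0106, -0.0037], 0.84)]
blue_bore [([0.46, 0.3044, 0.0384], 0.77)]
yellow_bore [([0.6321, 0.1814, 0.0421], 0.63)]
mat [([0.6134, -0.2347, -0.0045], 0.67)]
top [[ 0.0255 -0.9893  0.1437  0.3818]
 [-0.9994 -0.0288 -0.0204  0.0452]
 [ 0.0244 -0.143  -0.9894  1.1084]]
dark_coupling [([0.4691, -0.019, 0.0388], 0.75)]
light_coupling [([0.537, -0.0581, 0.0328], 0.57), ([0.6187, -0.2343, -0.0022], 0.38)]
copper_coupling [([0.513, 0.0473, 0.0312], 0.5)]
bushing [([0.5281, -0.0062, 0.0411], 0.64)]
stand [([0.492, -0.0061, -0.0051], 0.87)]
blue_bore [([0.4589, 0.3066, 0.0396], 0.7)]
yellow_bore [([0.6384, 0.1761, 0.0417], 0.56), ([0.4682, -0.0206, 0.039], 0.41)]
mat [([0.6182, -0.2333, -0.0003], 0.58)]
{'t': np.float64(0.9), 'q': array([ 1.5991,  0.3586,  0.0119,  0.    , -1.2241, -0.2881]), 'qd': array([ 0.0012, -0.0018,  0.0013,  0.0008,  0.0016,  0.0001]), 'joint_efforts': array([  0.0003, -58.2358,  29.3302,   7.0024,   0.0127,  -0.    ]), 'eef_pos': array([0.1734, 0.6523, 0.2922]), 'ee_rot': array([ 3.1416, -0.    , -0.2598]), 'force': array([ 0.3024,  0.1153, -0.3589]), 'moment': array([ 0.0076,  0.0143, -0.0329]), 'gripper_force': np.float64(0.0), 'width': np.float64(0.0877)}
```

View pics/top0.png

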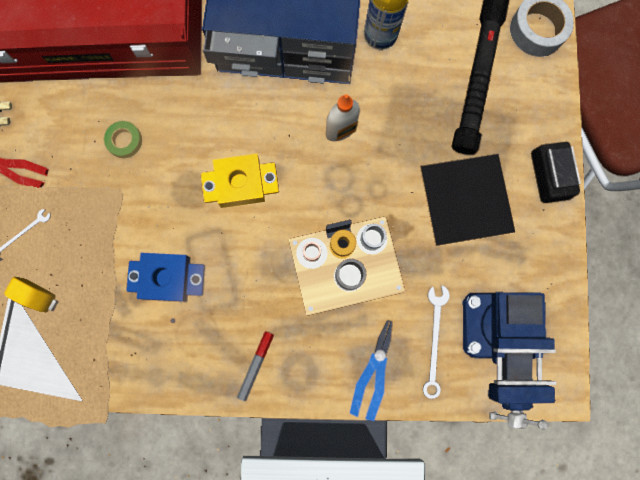

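View pics/side0.png

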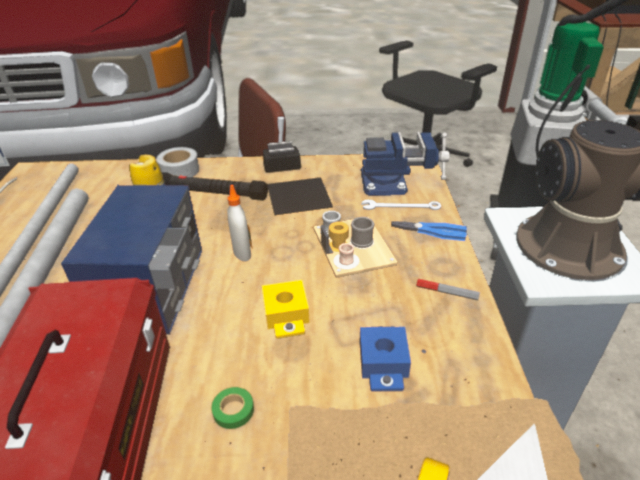

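Stand at top-view px (347,265) with copper at left (312,251), light at right (373,237), dark in front (350,274) and the bushing at (343,242). The blue block is at (163,277) and the mat at (467,199). Refining from contours now.

```bash
python3 - <<'E'
from h import *
from scipy.optimize import least_squares
np.set_printoptions(precision=4,suppress=True)
th=np.linspace(0,2*np.pi,60)
def fitcyl(cam,name,rads,x0):
    d=arm.silhouettes(cam,name)
    if not d: print(cam,name,"none");return
    m=d[0]["pixels"];ys,xs=np.nonzero(m);c=np.array([xs.mean(),ys.mean()])
    def cen(p):
        P=[world2pix(cam,[p[0]+r*np.cos(t),p[1]+r*np.sin(t),z]) for r,z in rads for t in th]
        h=cv2.convexHull(np.float32(P));M=cv2.moments(h);return np.array([M['m10']/M['m00'],M['m01']/M['m00']]),M['m00']
    s=least_squares(lambda p:cen(p)[0]-c,x0,diff_step=1e-3)
    print(cam,name,s.x,"area",m.sum(),"model",cen(s.x)[1])
for c in("top","side"):
    arm.grab_frame(c)
    fitcyl(c,"dark_coupling",[(.026,.012),(.026,.062)],[.47,-.018])
    fitcyl(c,"light_coupling",[(.021,.012),(.021,.057)],[.539,-.059])
    fitcyl(c,"copper_coupling",[(.016,.012),(.016,.048)],[.513,.049])
    fitcyl(c,"bushing",[(.015,.012),(.022,.04),(.022,.064)],[.527,-.006])
# rect fits
def rectfit(cam,hull,hx,hy,z,x0):
    # boundary points -> world at z -> signed box distance
    W=np.array([pix2world(cam,u,v,z)[:2] for u,v in hull])
    def res(p):
        a=p[2];l=(W-p[:2])@np.array([[np.cos(a),-np.sin(a)],[np.sin(a),np.cos(a)]])
        q=np.abs(l)-[hx,hy];return q.max(1)
    s=least_squares(res,x0,loss='soft_l1',f_scale=.001);return s.x,np.abs(res(s.x)).mean()
img=arm.grab_frame("top")
hsv=cv2.cvtColor(img,cv2.COLOR_BGR2HSV)
def big(m):
    cs,_=cv2.findContours(m.astype(np.uint8),cv2.RETR_EXTERNAL,cv2.CHAIN_APPROX_NONE)
    return max(cs,key=cv2.contourArea)[:,0,:]
d=arm.silhouettes("top","stand")
print("stand",rectfit("top",big(d[0]["pixels"]),.07,.09,.012,[.49,-.01,.23]))
d=arm.silhouettes("top","mat")
print("mat",rectfit("top",big(d[0]["pixels"]),.075,.075,.004,[.617,-.234,.1]))
cv2.imwrite("pics/crop.png",np.hstack([cv2.resize(img[200:330,270:420],None,fx=2.6,fy=2.6,interpolation=cv2.INTER_CUBIC),cv2.resize(img[210:340,115:220],None,fx=2.6,fy=2.6,interpolation=cv2.INTER_CUBIC)]))
s=arm.grab_frame("side")
# bore ellipse: dark pixels inside blue top face
for cam,im,(u,v) in(("top",img,(163,277)),("side",s,(384,345))):
    h=cv2.cvtColor(im,cv2.COLOR_BGR2HSV)[...,2]
    w=20; sub=h[v-w:v+w,u-w:u+w]; t,_=cv2.threshold(np.ascontiguousarray(sub[5:-5,5:-5]),0,255,cv2.THRESH_OTSU)
    n,l,st,ce=cv2.connectedComponentsWithStats((sub<t).astype(np.uint8))
    for i in range(1,n):
        if st[i,4]>30:
            e=cv2.fitEllipse(big(l==i)); print(cam,t,st[i],pix2world(cam,e[0][0]+u-w,e[0][1]+v-w,.04),e[1])
E
```

```text
top dark_coupling [ 0.473  -0.0202] area 402 model 801.9315732168034
top light_coupling [ 0.5383 -0.0592] area 368 model 554.7163380512502
top copper_coupling [0.5107 0.0464] area 165 model 307.5284649974201
top bushing [ 0.5228 -0.0077] area 581 model 563.0159221484791
side dark_coupling [ 0.4709 -0.0191] area 636 model 674.1987483538687
side light_coupling [ 0.5397 -0.0777] area 227 model 433.32755663548596
side copper_coupling [0.5099 0.0474] area 290 model 307.7476339705754
side bushing [ 0.5251 -0.0072] area 446 model 482.779612303013
stand (array([ 0.4904, -0.0157,  0.2714]), np.float64(0.001763929069327102))
mat (array([ 0.6181, -0.2363,  0.1922]), np.float64(0.0018564068418429884))
top 109.0 [ 9 11 13 18 93] [0.4573 0.3042 0.04  ] (16.607017517089844, 17.32648277282715)
side 151.0 [ 11  13  20  14 203] [0.4583 0.3077 0.04  ] (11.929996490478516, 19.825639724731445)
side 151.0 [ 0 38 40  2 68] [0.464  0.3477 0.04  ] (0.0, 1.0)
```

View pics/crop.png

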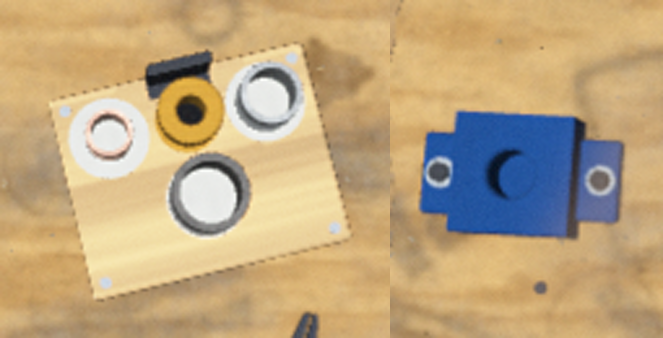

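>>> move_arm(
  increments=[
    {"jaw": 1, "twist": 0.1166},
    {"jaw": 1, "twist": 0.1166},
    {"jaw": 1, "twist": 0.1166},
    {"jaw": 1, "twist": 0.1166},
    {"jaw": 1, "twist": 0.1166},
    {"jaw": 1, "twist": 0.1166},
    {"jaw": 1, "twist": 0.1166},
    {"jaw": 1, "twist": 0.1166},
    {"jaw": 1, "twist": 0.1166},
  ],
  force=30,
)

```text
$.increments[0]: bad value
```

>>> move_arm(
  increments=[
    {"jaw": 1, "dx": 0.0326, "dy": -0.007, "dz": 0.0038},
    {"jaw": 1, "dx": 0.0326, "dy": -0.007, "dz": 0.0038},
    {"jaw": 1, "dx": 0.0326, "dy": -0.007, "dz": 0.0038},
    {"jaw": 1, "dx": 0.0326, "dy": -0.007, "dz": 0.0038},
    {"jaw": 1, "dx": 0.0326, "dy": -0.007, "dz": 0.0038},
    {"jaw": 1, "dx": 0.0326, "dy": -0.007, "dz": 0.0038},
    {"jaw": 1, "dx": 0.0326, "dy": -0.007, "dz": 0.0038},
    {"jaw": 1, "dx": 0.0326, "dy": -0.007, "dz": 0.0038},
    {"jaw": 1, "dx": 0.0326, "dy": -0.007, "dz": 0.0038},
    {"jaw": 1, "dx": 0.0326, "dy": -0.007, "dz": 0.0038},
    {"jaw": 1, "dx": 0.0326, "dy": -0.007, "dz": 0.0038},
    {"jaw": 1, "dx": 0.0326, "dy": -0.007, "dz": 0.0038},
  ],
)

```text
$.increments[0]: bad value
```

>>> move_arm(
  increments=[
    {"jaw": 1.0, "dx": 0.0, "dy": 0.0, "dz": 0.0, "twist": 0.1166},
    {"jaw": 1.0, "dx": 0.0, "dy": 0.0, "dz": 0.0, "twist": 0.1166},
    {"jaw": 1.0, "dx": 0.0, "dy": 0.0, "dz": 0.0, "twist": 0.1166},
    {"jaw": 1.0, "dx": 0.0, "dy": 0.0, "dz": 0.0, "twist": 0.1166},
    {"jaw": 1.0, "dx": 0.0, "dy": 0.0, "dz": 0.0, "twist": 0.1166},
    {"jaw": 1.0, "dx": 0.0, "dy": 0.0, "dz": 0.0, "twist": 0.1166},
    {"jaw": 1.0, "dx": 0.0, "dy": 0.0, "dz": 0.0, "twist": 0.1166},
    {"jaw": 1.0, "dx": 0.0, "dy": 0.0, "dz": 0.0, "twist": 0.1166},
    {"jaw": 1.0, "dx": 0.0, "dy": 0.0, "dz": 0.0, "twist": 0.1166},
  ],
  force=30,
)

```text
t: 2.35
eef_pos: [0.1734, 0.6523, 0.2922]
ee_rot: [-3.142, 0.0, -1.315]
force: [0.3, -0.5, -0.9]
width: 0.0879
gripper_force: 0.0
```

>>> move_arm(
  increments=[
    {"jaw": 1, "dx": 0.0326, "dy": -0.007, "dz": 0.0038, "twist": 0},
    {"jaw": 1, "dx": 0.0326, "dy": -0.007, "dz": 0.0038, "twist": 0},
    {"jaw": 1, "dx": 0.0326, "dy": -0.007, "dz": 0.0038, "twist": 0},
    {"jaw": 1, "dx": 0.0326, "dy": -0.007, "dz": 0.0038, "twist": 0},
    {"jaw": 1, "dx": 0.0326, "dy": -0.007, "dz": 0.0038, "twist": 0},
    {"jaw": 1, "dx": 0.0326, "dy": -0.007, "dz": 0.0038, "twist": 0},
    {"jaw": 1, "dx": 0.0326, "dy": -0.007, "dz": 0.0038, "twist": 0},
    {"jaw": 1, "dx": 0.0326, "dy": -0.007, "dz": 0.0038, "twist": 0},
    {"jaw": 1, "dx": 0.0326, "dy": -0.007, "dz": 0.0038, "twist": 0},
    {"jaw": 1, "dx": 0.0326, "dy": -0.007, "dz": 0.0038, "twist": 0},
    {"jaw": 1, "dx": 0.0326, "dy": -0.007, "dz": 0.0038, "twist": 0},
    {"jaw": 1, "dx": 0.0326, "dy": -0.007, "dz": 0.0038, "twist": 0},
  ],
)

```text
t: 3.35
eef_pos: [0.3562, 0.2947, 0.2468]
ee_rot: [-3.141, 0.001, -1.309]
force: [0.1, 1.3, 0.8]
width: 0.0875
gripper_force: 0.0
```

>>> move_arm(
  increments=[
    {"jaw": 1, "dx": 0.0326, "dy": -0.007, "dz": 0.0038, "twist": 0},
    {"jaw": 1, "dx": 0.0326, "dy": -0.007, "dz": 0.0038, "twist": 0},
    {"jaw": 1, "dx": 0.0326, "dy": -0.007, "dz": 0.0038, "twist": 0},
    {"jaw": 1, "dx": 0.0326, "dy": -0.007, "dz": 0.0038, "twist": 0},
    {"jaw": 1, "dx": 0.0326, "dy": -0.007, "dz": 0.0038, "twist": 0},
    {"jaw": 1, "dx": 0.0326, "dy": -0.007, "dz": 0.0038, "twist": 0},
    {"jaw": 1, "dx": 0.0326, "dy": -0.007, "dz": 0.0038, "twist": 0},
    {"jaw": 1, "dx": 0.0326, "dy": -0.007, "dz": 0.0038, "twist": 0},
    {"jaw": 1, "dx": 0.0326, "dy": -0.007, "dz": 0.0038, "twist": 0},
    {"jaw": 1, "dx": 0.0326, "dy": -0.007, "dz": 0.0038, "twist": 0},
    {"jaw": 1, "dx": 0.0326, "dy": -0.007, "dz": 0.0038, "twist": 0},
    {"jaw": 1, "dx": 0.0326, "dy": -0.007, "dz": 0.0038, "twist": 0},
  ],
)

```text
t: 4.35
eef_pos: [0.5387, -0.0617, 0.201]
ee_rot: [-3.141, -0.0, -1.309]
force: [0.7, 0.7, 1.4]
width: 0.0879
gripper_force: 0.0
```

>>> move_arm(
  increments=[
    {"jaw": 1, "dx": 0, "dy": 0, "dz": 0, "twist": 0},
    {"jaw": 1, "dx": 0, "dy": 0, "dz": 0, "twist": 0},
  ],
)

```text
t: 4.52
eef_pos: [0.5382, -0.0616, 0.2004]
ee_rot: [3.141, -0.0, -1.313]
force: [0.1, -0.1, 1.0]
width: 0.0878
gripper_force: 0.0
```

```bash
cat >> h.py <<'E'
def go(x,y,z,yaw=None):
    "print tool-axis shifts from measured pose to the target"
    s=arm.get_state();p=np.array(s["eef_pos"]);a=s["ee_rot"][2]
    Rm=R.from_euler('xyz',s["ee_rot"]).as_matrix()
    d=Rm.T@(np.array([x,y,z])-p)
    print("at",np.round(p,4),np.round(s["ee_rot"],4),"w",round(float(s["width"]),4),"d(mm)",np.round(d*1000,1),"twist",None if yaw is None else round(a-yaw,4))
E
python3 -c "
from h import *
go(.5385,-.0598,.084,-1.309)"
```

```text
at [ 0.5382 -0.0616  0.2004] [ 3.1405 -0.     -1.3125] w 0.0878 d(mm) [ -1.7  -0.9 116.4] twist -0.0035
```

>>> move_arm(
  increments=[
    {"jaw": 1, "dx": -0.0015, "dy": 0, "dz": 0.02, "twist": 0},
    {"jaw": 1, "dx": 0, "dy": 0, "dz": 0.024, "twist": 0},
    {"jaw": 1, "dx": 0, "dy": 0, "dz": 0.024, "twist": 0},
    {"jaw": 1, "dx": 0, "dy": 0, "dz": 0.02, "twist": 0},
    {"jaw": 1, "dx": 0, "dy": 0, "dz": 0.016, "twist": 0},
    {"jaw": 1, "dx": 0, "dy": 0, "dz": 0.012, "twist": 0},
    {"jaw": 1, "dx": 0, "dy": 0, "dz": 0, "twist": 0},
    {"jaw": 1, "dx": 0, "dy": 0, "dz": 0, "twist": 0},
  ],
)

```text
t: 5.18
eef_pos: [0.5373, -0.0578, 0.085]
ee_rot: [3.141, -0.0, -1.308]
force: [0.0, 0.2, -0.7]
width: 0.0876
gripper_force: 0.0
```

>>> move_arm(
  increments=[
    {"jaw": -1, "dx": 0, "dy": 0, "dz": 0, "twist": 0},
    {"jaw": -1, "dx": 0, "dy": 0, "dz": 0, "twist": 0},
    {"jaw": -1, "dx": 0, "dy": 0, "dz": 0, "twist": 0},
    {"jaw": -1, "dx": 0, "dy": 0, "dz": 0, "twist": 0},
    {"jaw": -1, "dx": 0, "dy": 0, "dz": 0, "twist": 0},
    {"jaw": -1, "dx": 0, "dy": 0, "dz": 0, "twist": 0},
    {"jaw": -1, "dx": 0, "dy": 0, "dz": 0, "twist": 0},
    {"jaw": -1, "dx": 0, "dy": 0, "dz": 0, "twist": 0},
    {"jaw": -1, "dx": 0, "dy": 0, "dz": 0, "twist": 0},
    {"jaw": -1, "dx": 0, "dy": 0, "dz": 0, "twist": 0},
  ],
)

```text
t: 6.02
eef_pos: [0.5377, -0.0586, 0.085]
ee_rot: [-3.142, -0.0, -1.309]
force: [0.3, 0.4, 1.9]
width: 0.0402
gripper_force: 30.0
```

```bash
python3 -c "
from h import *
s=arm.get_state();print(s['gripper_force'],s['force'])
go(.5385,-.0598,.084,-1.309)"
```

```text
30.00021966348868 [0.34958916 0.4347951  1.93622609]
at [ 0.5377 -0.0586  0.085 ] [-3.1416e+00 -1.0000e-04 -1.3092e+00] w 0.0402 d(mm) [ 1.4 -0.5  1. ] twist -0.0002
```

>>> move_arm(
  increments=[
    {"jaw": -1, "dx": 0, "dy": 0, "dz": -0.01, "twist": 0},
    {"jaw": -1, "dx": 0, "dy": 0, "dz": -0.03, "twist": 0},
    {"jaw": -1, "dx": 0, "dy": 0, "dz": -0.03, "twist": 0},
    {"jaw": -1, "dx": 0, "dy": 0, "dz": -0.03, "twist": 0},
    {"jaw": -1, "dx": 0.0262, "dy": -0.012, "dz": 0, "twist": 0},
    {"jaw": -1, "dx": 0.0262, "dy": -0.012, "dz": 0, "twist": 0},
    {"jaw": -1, "dx": 0.0262, "dy": -0.012, "dz": 0, "twist": 0},
    {"jaw": -1, "dx": 0.0262, "dy": -0.012, "dz": 0, "twist": 0},
    {"jaw": -1, "dx": 0.0262, "dy": -0.012, "dz": 0, "twist": 0},
    {"jaw": -1, "dx": 0.0262, "dy": -0.012, "dz": 0, "twist": 0},
  ],
)

```text
t: 6.85
eef_pos: [0.6483, -0.1929, 0.1854]
ee_rot: [3.141, 0.0, -1.309]
force: [0.5, 0.3, -1.8]
width: 0.04
gripper_force: 30.0
```

>>> move_arm(
  increments=[
    {"jaw": -1, "dx": 0, "dy": 0, "dz": 0.025, "twist": 0},
    {"jaw": -1, "dx": 0, "dy": 0, "dz": 0.025, "twist": 0},
    {"jaw": -1, "dx": 0, "dy": 0, "dz": 0.025, "twist": 0},
    {"jaw": -1, "dx": 0, "dy": 0, "dz": 0.02, "twist": 0},
    {"jaw": -1, "dx": 0, "dy": 0, "dz": 0.0085, "twist": 0},
    {"jaw": -1, "dx": 0, "dy": 0, "dz": 0.004, "twist": 0},
    {"jaw": -1, "dx": 0, "dy": 0, "dz": 0, "twist": 0},
    {"jaw": -1, "dx": 0, "dy": 0, "dz": 0, "twist": 0},
    {"jaw": -1, "dx": 0, "dy": 0, "dz": 0, "twist": 0},
    {"jaw": -1, "dx": 0, "dy": 0, "dz": 0, "twist": 0},
  ],
)

```text
t: 7.68
eef_pos: [0.6484, -0.1917, 0.0784]
ee_rot: [-3.14, -0.0, -1.309]
force: [-0.5, -0.1, -2.2]
width: 0.0402
gripper_force: 30.0
```

```bash
python3 -c "
from h import *
s=arm.get_state();print(s['gripper_force'],s['force'])
go(.648,-.1915,.0775,-1.3092)
cv2.imwrite('pics/s1.png',cv2.resize(arm.grab_frame('side')[140:300,230:450],None,fx=3.6,fy=3.6))"
```

```text
29.99988247087458 [-0.46733992 -0.13950572 -2.1825564 ]
at [ 0.6484 -0.1917  0.0784] [-3.1401e+00 -4.0000e-04 -1.3091e+00] w 0.0402 d(mm) [-0.3  0.3  0.9] twist 0.0001
```

View pics/s1.png

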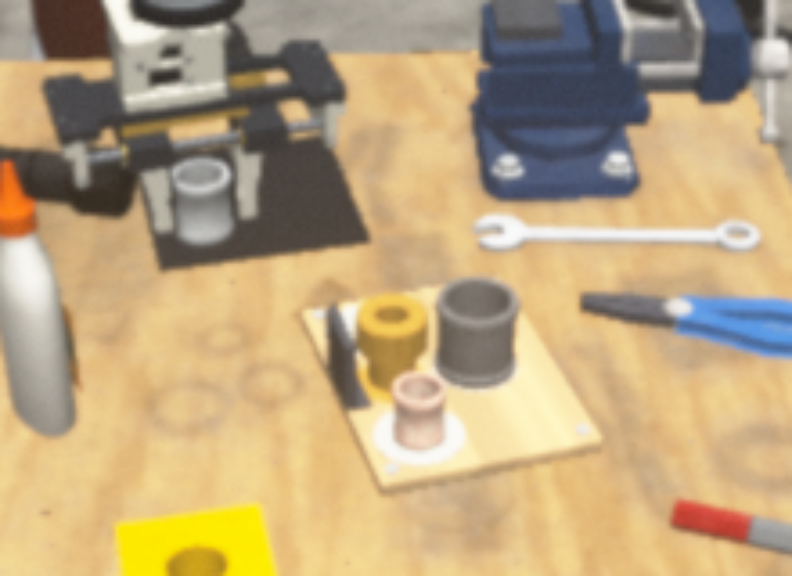

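Light coupling upright on the mat at crop (203,200). Releasing and moving to the copper one.

>>> move_arm(
  increments=[
    {"jaw": -1, "dx": 0, "dy": 0, "dz": 0.001, "twist": 0},
    {"jaw": 0.36, "dx": 0, "dy": 0, "dz": 0, "twist": 0},
    {"jaw": 0.36, "dx": 0, "dy": 0, "dz": 0, "twist": 0},
    {"jaw": 0.36, "dx": 0, "dy": 0, "dz": 0, "twist": 0},
    {"jaw": 0.36, "dx": 0, "dy": 0, "dz": 0, "twist": 0},
    {"jaw": 0.36, "dx": 0, "dy": 0, "dz": 0, "twist": 0},
    {"jaw": 0.36, "dx": 0, "dy": 0, "dz": -0.01, "twist": 0},
    {"jaw": 0.36, "dx": 0, "dy": 0, "dz": -0.03, "twist": 0},
    {"jaw": 0.36, "dx": 0, "dy": 0, "dz": -0.04, "twist": 0},
    {"jaw": 0.36, "dx": 0, "dy": 0, "dz": -0.04, "twist": 0},
  ],
)

```text
t: 8.57
eef_pos: [0.6472, -0.1918, 0.1976]
ee_rot: [3.139, 0.0, -1.309]
force: [1.2, 0.0, 1.0]
width: 0.0593
gripper_force: 0.0
```

>>> move_arm(
  increments=[
    {"jaw": 0.36, "dx": -0.0296, "dy": 0.0079, "dz": 0, "twist": 0},
    {"jaw": 0.36, "dx": -0.0296, "dy": 0.0079, "dz": 0, "twist": 0},
    {"jaw": 0.36, "dx": -0.0296, "dy": 0.0079, "dz": 0, "twist": 0},
    {"jaw": 0.36, "dx": -0.0296, "dy": 0.0079, "dz": 0, "twist": 0},
    {"jaw": 0.36, "dx": -0.0296, "dy": 0.0079, "dz": 0, "twist": 0},
    {"jaw": 0.36, "dx": -0.0296, "dy": 0.0079, "dz": 0, "twist": 0},
    {"jaw": 0.36, "dx": -0.0296, "dy": 0.0079, "dz": 0, "twist": 0},
    {"jaw": 0.36, "dx": -0.0296, "dy": 0.0079, "dz": 0, "twist": 0},
    {"jaw": 0.36, "dx": -0.0296, "dy": 0.0079, "dz": 0, "twist": 0},
    {"jaw": 0.36, "dx": 0, "dy": 0, "dz": 0, "twist": 0},
    {"jaw": 0.36, "dx": 0, "dy": 0, "dz": 0, "twist": 0},
  ],
)

```text
t: 9.48
eef_pos: [0.5099, 0.0484, 0.1976]
ee_rot: [-3.14, 0.0, -1.306]
force: [0.6, 0.1, 0.7]
width: 0.0597
gripper_force: 0.0
```

>>> move_arm(
  increments=[
    {"jaw": 0.36, "dx": 0, "dy": 0, "dz": 0.02, "twist": 0},
    {"jaw": 0.36, "dx": 0, "dy": 0, "dz": 0.024, "twist": 0},
    {"jaw": 0.36, "dx": 0, "dy": 0, "dz": 0.024, "twist": 0},
    {"jaw": 0.36, "dx": 0, "dy": 0, "dz": 0.02, "twist": 0},
    {"jaw": 0.36, "dx": 0, "dy": 0, "dz": 0.015, "twist": 0},
    {"jaw": 0.36, "dx": 0, "dy": 0, "dz": 0.01, "twist": 0},
    {"jaw": 0.36, "dx": 0, "dy": 0, "dz": 0, "twist": 0},
    {"jaw": 0.36, "dx": 0, "dy": 0, "dz": 0, "twist": 0},
  ],
)

```text
t: 10.15
eef_pos: [0.5106, 0.0467, 0.0835]
ee_rot: [3.141, -0.0, -1.31]
force: [1.0, -0.6, 0.6]
width: 0.0597
gripper_force: 0.0
```

```bash
python3 -c "
from h import *
go(.5102,.0467,.084,-1.3092)
cv2.imwrite('pics/s2.png',cv2.resize(arm.grab_frame('side')[140:300,230:450],None,fx=3.6,fy=3.6))"
```

```text
at [0.5106 0.0467 0.0835] [ 3.1409e+00 -4.0000e-04 -1.3098e+00] w 0.0597 d(mm) [-0.1  0.4 -0.5] twist -0.0006
```

View pics/s2.png

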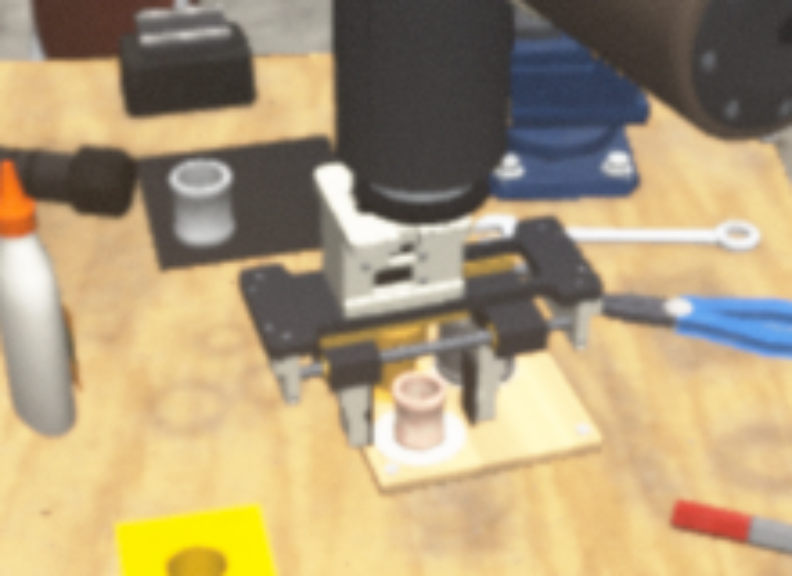

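>>> move_arm(
  increments=[
    {"jaw": -1, "dx": 0, "dy": 0, "dz": 0, "twist": 0},
    {"jaw": -1, "dx": 0, "dy": 0, "dz": 0, "twist": 0},
    {"jaw": -1, "dx": 0, "dy": 0, "dz": 0, "twist": 0},
    {"jaw": -1, "dx": 0, "dy": 0, "dz": 0, "twist": 0},
    {"jaw": -1, "dx": 0, "dy": 0, "dz": 0, "twist": 0},
    {"jaw": -1, "dx": 0, "dy": 0, "dz": 0, "twist": 0},
    {"jaw": -1, "dx": 0, "dy": 0, "dz": 0, "twist": 0},
    {"jaw": -1, "dx": 0, "dy": 0, "dz": 0, "twist": 0},
    {"jaw": -1, "dx": 0, "dy": 0, "dz": -0.01, "twist": 0},
    {"jaw": -1, "dx": 0, "dy": 0, "dz": -0.03, "twist": 0},
    {"jaw": -1, "dx": 0, "dy": 0, "dz": -0.03, "twist": 0},
    {"jaw": -1, "dx": 0, "dy": 0, "dz": -0.03, "twist": 0},
  ],
)

```text
t: 11.2
eef_pos: [0.5097, 0.0469, 0.1847]
ee_rot: [3.14, -0.0, -1.309]
force: [0.9, 1.1, -1.2]
width: 0.0293
gripper_force: 30.0
```

>>> move_arm(
  increments=[
    {"jaw": -1, "dx": 0.0322, "dy": 0.0014, "dz": 0, "twist": 0},
    {"jaw": -1, "dx": 0.0322, "dy": 0.0014, "dz": 0, "twist": 0},
    {"jaw": -1, "dx": 0.0322, "dy": 0.0014, "dz": 0, "twist": 0},
    {"jaw": -1, "dx": 0.0322, "dy": 0.0014, "dz": 0, "twist": 0},
    {"jaw": -1, "dx": 0.0322, "dy": 0.0014, "dz": 0, "twist": 0},
    {"jaw": -1, "dx": 0.0322, "dy": 0.0014, "dz": 0, "twist": 0},
    {"jaw": -1, "dx": 0.0322, "dy": 0.0014, "dz": 0, "twist": 0},
    {"jaw": -1, "dx": 0.0322, "dy": 0.0014, "dz": 0, "twist": 0},
    {"jaw": -1, "dx": 0, "dy": 0, "dz": 0, "twist": 0},
  ],
)

```text
t: 11.95
eef_pos: [0.5665, -0.209, 0.1834]
ee_rot: [3.141, -0.001, -1.312]
force: [0.7, 0.4, -1.6]
width: 0.0294
gripper_force: 30.0
```

>>> move_arm(
  increments=[
    {"jaw": -1, "dx": 0, "dy": 0, "dz": 0.025, "twist": 0},
    {"jaw": -1, "dx": 0, "dy": 0, "dz": 0.025, "twist": 0},
    {"jaw": -1, "dx": 0, "dy": 0, "dz": 0.025, "twist": 0},
    {"jaw": -1, "dx": 0, "dy": 0, "dz": 0.02, "twist": 0},
    {"jaw": -1, "dx": 0, "dy": 0, "dz": 0.0085, "twist": 0},
    {"jaw": -1, "dx": 0, "dy": 0, "dz": 0.004, "twist": 0},
    {"jaw": -1, "dx": 0, "dy": 0, "dz": 0, "twist": 0},
    {"jaw": -1, "dx": 0, "dy": 0, "dz": 0, "twist": 0},
    {"jaw": -1, "dx": 0, "dy": 0, "dz": 0, "twist": 0},
  ],
)

```text
t: 12.7
eef_pos: [0.5667, -0.2046, 0.0769]
ee_rot: [-3.14, -0.0, -1.309]
force: [0.6, 0.2, -2.1]
width: 0.0292
gripper_force: 29.9
```

```bash
python3 -c "
from h import *
s=arm.get_state();print(s['gripper_force'],s['force'])
go(.566,-.205,.0760,-1.3092)"
```

```text
29.947356851080258 [ 0.59155942  0.22611098 -2.05664381]
at [ 0.5667 -0.2046  0.0769] [-3.1402e+00 -5.0000e-04 -1.3090e+00] w 0.0292 d(mm) [0.3 0.8 0.9] twist 0.0002
```

>>> move_arm(
  increments=[
    {"jaw": -1, "dx": 0, "dy": 0, "dz": 0.001, "twist": 0},
    {"jaw": 0.2, "dx": 0, "dy": 0, "dz": 0, "twist": 0},
    {"jaw": 0.2, "dx": 0, "dy": 0, "dz": 0, "twist": 0},
    {"jaw": 0.2, "dx": 0, "dy": 0, "dz": 0, "twist": 0},
    {"jaw": 0.2, "dx": 0, "dy": 0, "dz": 0, "twist": 0},
    {"jaw": 0.2, "dx": 0, "dy": 0, "dz": 0, "twist": 0},
    {"jaw": 0.2, "dx": 0, "dy": 0, "dz": -0.01, "twist": 0},
    {"jaw": 0.2, "dx": 0, "dy": 0, "dz": -0.03, "twist": 0},
    {"jaw": 0.2, "dx": 0, "dy": 0, "dz": -0.04, "twist": 0},
    {"jaw": 0.2, "dx": 0, "dy": 0, "dz": -0.04, "twist": -0.1208},
  ],
)

```text
t: 13.53
eef_pos: [0.5653, -0.2046, 0.1963]
ee_rot: [3.139, 0.001, -1.19]
force: [1.5, -0.2, 0.5]
width: 0.0525
gripper_force: 0.0
```

>>> move_arm(
  increments=[
    {"jaw": 1, "dx": 0, "dy": 0, "dz": 0, "twist": -0.1208},
    {"jaw": 1, "dx": 0, "dy": 0, "dz": 0, "twist": -0.1208},
    {"jaw": 1, "dx": 0, "dy": 0, "dz": 0, "twist": -0.1208},
    {"jaw": 1, "dx": 0, "dy": 0, "dz": 0, "twist": -0.1208},
    {"jaw": 1, "dx": 0, "dy": 0, "dz": 0, "twist": -0.1208},
    {"jaw": 1, "dx": 0, "dy": 0, "dz": 0, "twist": -0.1208},
    {"jaw": 1, "dx": 0, "dy": 0, "dz": 0, "twist": -0.1208},
    {"jaw": 1, "dx": 0, "dy": 0, "dz": 0, "twist": -0.1208},
    {"jaw": 1, "dx": 0, "dy": 0, "dz": 0, "twist": -0.1208},
    {"jaw": 1, "dx": 0, "dy": 0, "dz": 0, "twist": -0.1208},
    {"jaw": 1, "dx": 0, "dy": 0, "dz": 0, "twist": -0.1208},
    {"jaw": 1, "dx": 0, "dy": 0, "dz": 0, "twist": -0.1208},
  ],
)

```text
t: 14.53
eef_pos: [0.5661, -0.2046, 0.1958]
ee_rot: [3.141, -0.0, 0.267]
force: [0.2, 0.1, -0.0]
width: 0.0877
gripper_force: 0.0
```

>>> move_arm(
  increments=[
    {"jaw": 1, "dx": -0.0062, "dy": -0.0289, "dz": 0, "twist": 0},
    {"jaw": 1, "dx": -0.0062, "dy": -0.0289, "dz": 0, "twist": 0},
    {"jaw": 1, "dx": -0.0062, "dy": -0.0289, "dz": 0, "twist": 0},
    {"jaw": 1, "dx": -0.0062, "dy": -0.0289, "dz": 0, "twist": 0},
    {"jaw": 1, "dx": -0.0062, "dy": -0.0289, "dz": 0, "twist": 0},
    {"jaw": 1, "dx": -0.0062, "dy": -0.0289, "dz": 0, "twist": 0},
    {"jaw": 1, "dx": -0.0062, "dy": -0.0289, "dz": 0, "twist": 0},
    {"jaw": 1, "dx": 0, "dy": 0, "dz": 0, "twist": 0},
    {"jaw": 1, "dx": 0, "dy": 0, "dz": 0, "twist": 0},
    {"jaw": 1, "dx": 0, "dy": 0, "dz": 0, "twist": 0},
  ],
)

```text
t: 15.37
eef_pos: [0.4723, -0.0202, 0.1957]
ee_rot: [3.142, -0.001, 0.262]
force: [0.8, 1.1, -0.2]
width: 0.088
gripper_force: 0.0
```

```bash
python3 -c "
from h import *
go(.4715,-.0205,.085,.2612)"
```

```text
at [ 0.4723 -0.0202  0.1957] [ 3.1415e+00 -1.2000e-03  2.6230e-01] w 0.088 d(mm) [-9.000e-01  1.000e-01  1.107e+02] twist 0.0011
```

>>> move_arm(
  increments=[
    {"jaw": 1, "dx": 0, "dy": 0, "dz": 0.02, "twist": 0},
    {"jaw": 1, "dx": 0, "dy": 0, "dz": 0.024, "twist": 0},
    {"jaw": 1, "dx": 0, "dy": 0, "dz": 0.024, "twist": 0},
    {"jaw": 1, "dx": 0, "dy": 0, "dz": 0.02, "twist": 0},
    {"jaw": 1, "dx": 0, "dy": 0, "dz": 0.012, "twist": 0},
    {"jaw": 1, "dx": 0, "dy": 0, "dz": 0.01, "twist": 0},
    {"jaw": 1, "dx": 0, "dy": 0, "dz": 0, "twist": 0},
  ],
)

```text
t: 15.95
eef_pos: [0.4712, -0.0217, 0.083]
ee_rot: [3.141, 0.004, 0.259]
force: [-0.7, 0.1, -0.8]
width: 0.0878
gripper_force: 0.0
```

>>> move_arm(
  increments=[
    {"jaw": -1, "dx": 0, "dy": 0, "dz": 0, "twist": 0},
    {"jaw": -1, "dx": 0, "dy": 0, "dz": 0, "twist": 0},
    {"jaw": -1, "dx": 0, "dy": 0, "dz": 0, "twist": 0},
    {"jaw": -1, "dx": 0, "dy": 0, "dz": 0, "twist": 0},
    {"jaw": -1, "dx": 0, "dy": 0, "dz": 0, "twist": 0},
    {"jaw": -1, "dx": 0, "dy": 0, "dz": 0, "twist": 0},
    {"jaw": -1, "dx": 0, "dy": 0, "dz": 0, "twist": 0},
    {"jaw": -1, "dx": 0, "dy": 0, "dz": 0, "twist": 0},
    {"jaw": -1, "dx": 0, "dy": 0, "dz": -0.01, "twist": 0},
    {"jaw": -1, "dx": 0, "dy": 0, "dz": -0.03, "twist": 0},
    {"jaw": -1, "dx": 0, "dy": 0, "dz": -0.03, "twist": 0},
    {"jaw": -1, "dx": 0, "dy": 0, "dz": -0.03, "twist": 0},
  ],
)

```text
t: 16.95
eef_pos: [0.4712, -0.0205, 0.1857]
ee_rot: [3.141, 0.002, 0.261]
force: [0.8, 0.4, -0.9]
width: 0.0489
gripper_force: 29.9
```

```bash
python3 -c "
from h import *
go(.4719,-.0205,.185,.2612)
cv2.imwrite('pics/s3.png',cv2.resize(arm.grab_frame('side')[140:300,230:450],None,fx=3.6,fy=3.6))"
```

```text
at [ 0.4712 -0.0205  0.1857] [3.1415e+00 1.9000e-03 2.6130e-01] w 0.0489 d(mm) [0.6 0.2 0.7] twist 0.0001
```

View pics/s3.png

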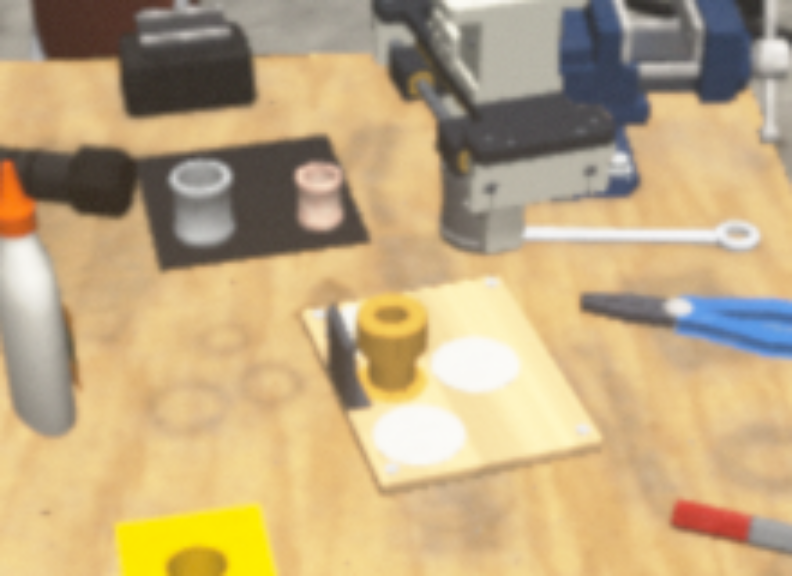

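>>> move_arm(
  increments=[
    {"jaw": -1, "dx": 0.0092, "dy": 0.0318, "dz": 0, "twist": 0},
    {"jaw": -1, "dx": 0.0092, "dy": 0.0318, "dz": 0, "twist": 0},
    {"jaw": -1, "dx": 0.0092, "dy": 0.0318, "dz": 0, "twist": 0},
    {"jaw": -1, "dx": 0.0092, "dy": 0.0318, "dz": 0, "twist": 0},
    {"jaw": -1, "dx": 0.0092, "dy": 0.0318, "dz": 0, "twist": 0},
    {"jaw": -1, "dx": 0.0092, "dy": 0.0318, "dz": 0, "twist": 0},
    {"jaw": -1, "dx": 0.0092, "dy": 0.0318, "dz": 0, "twist": 0},
    {"jaw": -1, "dx": 0.0092, "dy": 0.0318, "dz": 0, "twist": 0},
    {"jaw": -1, "dx": 0.0092, "dy": 0.0318, "dz": 0, "twist": 0},
    {"jaw": -1, "dx": 0, "dy": 0, "dz": 0, "twist": 0.1208},
  ],
)

```text
t: 17.83
eef_pos: [0.6276, -0.2799, 0.1832]
ee_rot: [3.141, 0.001, 0.142]
force: [0.7, 0.3, -1.1]
width: 0.0488
gripper_force: 30.0
```

>>> move_arm(
  increments=[
    {"jaw": -1, "dx": 0, "dy": 0, "dz": 0, "twist": 0.1208},
    {"jaw": -1, "dx": 0, "dy": 0, "dz": 0, "twist": 0.1208},
    {"jaw": -1, "dx": 0, "dy": 0, "dz": 0, "twist": 0.1208},
    {"jaw": -1, "dx": 0, "dy": 0, "dz": 0, "twist": 0.1208},
    {"jaw": -1, "dx": 0, "dy": 0, "dz": 0, "twist": 0.1208},
    {"jaw": -1, "dx": 0, "dy": 0, "dz": 0, "twist": 0.1208},
    {"jaw": -1, "dx": 0, "dy": 0, "dz": 0, "twist": 0.1208},
    {"jaw": -1, "dx": 0, "dy": 0, "dz": 0, "twist": 0.1208},
    {"jaw": -1, "dx": 0, "dy": 0, "dz": 0, "twist": 0.1208},
    {"jaw": -1, "dx": 0, "dy": 0, "dz": 0, "twist": 0.1208},
    {"jaw": -1, "dx": 0, "dy": 0, "dz": 0, "twist": 0.1208},
    {"jaw": -1, "dx": 0, "dy": 0, "dz": 0, "twist": 0.1208},
  ],
)

```text
t: 18.83
eef_pos: [0.6255, -0.2753, 0.1841]
ee_rot: [3.141, 0.001, -1.315]
force: [0.5, -0.2, -1.0]
width: 0.049
gripper_force: 30.0
```

>>> move_arm(
  increments=[
    {"jaw": -1, "dx": 0, "dy": 0, "dz": 0.025, "twist": 0},
    {"jaw": -1, "dx": 0, "dy": 0, "dz": 0.025, "twist": 0},
    {"jaw": -1, "dx": 0, "dy": 0, "dz": 0.025, "twist": 0},
    {"jaw": -1, "dx": 0, "dy": 0, "dz": 0.02, "twist": 0},
    {"jaw": -1, "dx": 0, "dy": 0, "dz": 0.0085, "twist": 0},
    {"jaw": -1, "dx": 0, "dy": 0, "dz": 0.004, "twist": 0},
    {"jaw": -1, "dx": 0, "dy": 0, "dz": 0, "twist": 0},
    {"jaw": -1, "dx": 0, "dy": 0, "dz": 0, "twist": 0},
    {"jaw": -1, "dx": 0, "dy": 0, "dz": 0, "twist": 0},
  ],
)

```text
t: 19.58
eef_pos: [0.6262, -0.2755, 0.0778]
ee_rot: [-3.141, -0.0, -1.309]
force: [-0.0, 0.0, -1.8]
width: 0.0494
gripper_force: 29.9
```

```bash
python3 -c "
from h import *
s=arm.get_state();print(s['gripper_force'],s['force'])
go(.6256,-.2753,.0765,-1.3092)"
```

```text
29.939926812658086 [-0.04979501  0.02661336 -1.75972786]
at [ 0.6262 -0.2755  0.0778] [-3.1409e+00 -3.0000e-04 -1.3091e+00] w 0.0494 d(mm) [-0.3  0.5  1.3] twist 0.0001
```

>>> move_arm(
  increments=[
    {"jaw": -1, "dx": 0, "dy": 0, "dz": 0.001, "twist": 0},
    {"jaw": 0.5, "dx": 0, "dy": 0, "dz": 0, "twist": 0},
    {"jaw": 0.5, "dx": 0, "dy": 0, "dz": 0, "twist": 0},
    {"jaw": 0.5, "dx": 0, "dy": 0, "dz": 0, "twist": 0},
    {"jaw": 0.5, "dx": 0, "dy": 0, "dz": 0, "twist": 0},
    {"jaw": 0.5, "dx": 0, "dy": 0, "dz": -0.01, "twist": 0},
    {"jaw": 0.5, "dx": 0, "dy": 0, "dz": -0.03, "twist": 0},
    {"jaw": 0.5, "dx": 0, "dy": 0, "dz": -0.04, "twist": 0},
    {"jaw": 0.5, "dx": 0, "dy": 0, "dz": -0.04, "twist": -0.1208},
  ],
)

```text
t: 20.33
eef_pos: [0.6251, -0.2754, 0.1976]
ee_rot: [3.14, 0.001, -1.19]
force: [1.2, 0.4, 1.0]
width: 0.0657
gripper_force: 0.0
```

>>> move_arm(
  increments=[
    {"jaw": 1, "dx": 0, "dy": 0, "dz": 0, "twist": -0.1208},
    {"jaw": 1, "dx": 0, "dy": 0, "dz": 0, "twist": -0.1208},
    {"jaw": 1, "dx": 0, "dy": 0, "dz": 0, "twist": -0.1208},
    {"jaw": 1, "dx": 0, "dy": 0, "dz": 0, "twist": -0.1208},
    {"jaw": 1, "dx": 0, "dy": 0, "dz": 0, "twist": -0.1208},
    {"jaw": 1, "dx": 0, "dy": 0, "dz": 0, "twist": -0.1208},
    {"jaw": 1, "dx": 0, "dy": 0, "dz": 0, "twist": -0.1208},
    {"jaw": 1, "dx": 0, "dy": 0, "dz": 0, "twist": -0.1208},
    {"jaw": 1, "dx": 0, "dy": 0, "dz": 0, "twist": -0.1208},
    {"jaw": 1, "dx": 0, "dy": 0, "dz": 0, "twist": -0.1208},
    {"jaw": 1, "dx": 0, "dy": 0, "dz": 0, "twist": -0.1208},
    {"jaw": 1, "dx": 0, "dy": 0, "dz": 0, "twist": -0.1208},
  ],
)

```text
t: 21.33
eef_pos: [0.6258, -0.2755, 0.1973]
ee_rot: [3.141, -0.0, 0.267]
force: [0.6, 0.1, -0.3]
width: 0.0877
gripper_force: 0.0
```

>>> move_arm(
  increments=[
    {"jaw": 1, "dx": -0.0032, "dy": -0.0317, "dz": 0, "twist": 0},
    {"jaw": 1, "dx": -0.0032, "dy": -0.0317, "dz": 0, "twist": 0},
    {"jaw": 1, "dx": -0.0032, "dy": -0.0317, "dz": 0, "twist": 0},
    {"jaw": 1, "dx": -0.0032, "dy": -0.0317, "dz": 0, "twist": 0},
    {"jaw": 1, "dx": -0.0032, "dy": -0.0317, "dz": 0, "twist": 0},
    {"jaw": 1, "dx": -0.0032, "dy": -0.0317, "dz": 0, "twist": 0},
    {"jaw": 1, "dx": -0.0032, "dy": -0.0317, "dz": 0, "twist": 0},
    {"jaw": 1, "dx": -0.0032, "dy": -0.0317, "dz": 0, "twist": 0},
    {"jaw": 1, "dx": -0.0032, "dy": -0.0317, "dz": 0, "twist": 0},
    {"jaw": 1, "dx": 0, "dy": 0, "dz": 0, "twist": 0},
    {"jaw": 1, "dx": 0, "dy": 0, "dz": 0, "twist": 0},
    {"jaw": 1, "dx": 0, "dy": 0, "dz": 0, "twist": 0},
  ],
)

```text
t: 22.33
eef_pos: [0.5246, -0.0071, 0.1973]
ee_rot: [3.142, -0.001, 0.262]
force: [0.6, -0.7, 0.2]
width: 0.0878
gripper_force: 0.0
```

```bash
python3 -c "
from h import *
go(.5243,-.0070,.110,.2612)
cv2.imwrite('pics/s4.png',cv2.resize(arm.grab_frame('side')[140:300,230:450],None,fx=3.6,fy=3.6))"
```

```text
at [ 0.5246 -0.0071  0.1973] [ 3.1415e+00 -1.1000e-03  2.6220e-01] w 0.0878 d(mm) [-0.4 -0.2 87.3] twist 0.001
```

View pics/s4.png

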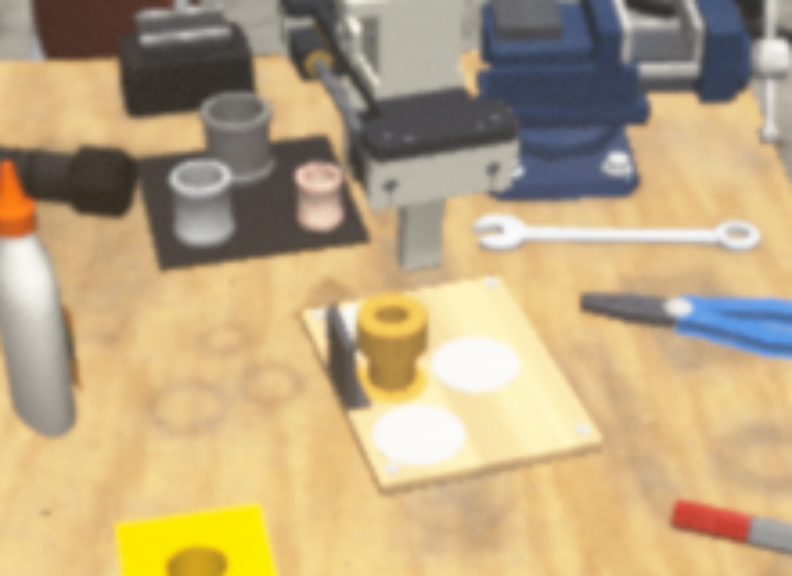

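>>> move_arm(
  increments=[
    {"jaw": 1, "dx": 0, "dy": 0, "dz": 0.02, "twist": 0},
    {"jaw": 1, "dx": 0, "dy": 0, "dz": 0.025, "twist": 0},
    {"jaw": 1, "dx": 0, "dy": 0, "dz": 0.025, "twist": 0},
    {"jaw": 1, "dx": 0, "dy": 0, "dz": 0.0115, "twist": 0},
    {"jaw": 1, "dx": 0, "dy": 0, "dz": 0.005, "twist": 0},
    {"jaw": 1, "dx": 0, "dy": 0, "dz": 0, "twist": 0},
    {"jaw": 1, "dx": 0, "dy": 0, "dz": 0, "twist": 0},
  ],
  force=40,
)

```text
t: 22.97
eef_pos: [0.5249, -0.0078, 0.1103]
ee_rot: [3.141, -0.0, 0.26]
force: [0.1, -0.2, -0.4]
width: 0.0874
gripper_force: 0.0
```

>>> move_arm(
  increments=[
    {"jaw": -1, "dx": 0, "dy": 0, "dz": 0, "twist": 0},
    {"jaw": -1, "dx": 0, "dy": 0, "dz": 0, "twist": 0},
    {"jaw": -1, "dx": 0, "dy": 0, "dz": 0, "twist": 0},
    {"jaw": -1, "dx": 0, "dy": 0, "dz": 0, "twist": 0},
    {"jaw": -1, "dx": 0, "dy": 0, "dz": 0, "twist": 0},
    {"jaw": -1, "dx": 0, "dy": 0, "dz": 0, "twist": 0},
    {"jaw": -1, "dx": 0, "dy": 0, "dz": 0, "twist": 0},
    {"jaw": -1, "dx": 0, "dy": 0, "dz": 0, "twist": 0},
    {"jaw": -1, "dx": 0, "dy": 0, "dz": 0, "twist": 0},
    {"jaw": -1, "dx": 0, "dy": 0, "dz": 0, "twist": 0},
  ],
)

```text
t: 23.8
eef_pos: [0.5244, -0.0072, 0.1101]
ee_rot: [3.142, -0.0, 0.261]
force: [-1.1, 0.1, 1.9]
width: 0.0433
gripper_force: 40.0
```

>>> move_arm(
  increments=[
    {"jaw": -1, "dx": 0, "dy": 0, "dz": -0.01, "twist": 0},
    {"jaw": -1, "dx": 0, "dy": 0, "dz": -0.02, "twist": 0},
    {"jaw": -1, "dx": 0, "dy": 0, "dz": -0.03, "twist": 0},
    {"jaw": -1, "dx": 0, "dy": 0, "dz": -0.03, "twist": 0},
  ],
)

```text
t: 24.13
eef_pos: [0.5234, -0.0076, 0.2007]
ee_rot: [3.142, 0.003, 0.261]
force: [1.2, 0.8, -2.2]
width: 0.0431
gripper_force: 39.9
```

```bash
python3 -c "
from h import *
s=arm.get_state();print(s['gripper_force'],s['force'])
go(.5243,-.0074,.200,.2612)"
```

```text
39.94431495666504 [ 1.22329332  0.83160044 -2.24709398]
at [ 0.5234 -0.0076  0.2007] [3.1415e+00 2.8000e-03 2.6100e-01] w 0.0431 d(mm) [0.9 0.1 0.7] twist -0.0002
```

>>> move_arm(
  increments=[
    {"jaw": -1, "dx": 0.0017, "dy": -0.032, "dz": 0, "twist": 0},
    {"jaw": -1, "dx": 0.0017, "dy": -0.032, "dz": 0, "twist": 0},
    {"jaw": -1, "dx": 0.0017, "dy": -0.032, "dz": 0, "twist": 0},
    {"jaw": -1, "dx": 0.0017, "dy": -0.032, "dz": 0, "twist": 0},
    {"jaw": -1, "dx": 0.0017, "dy": -0.032, "dz": 0, "twist": 0},
    {"jaw": -1, "dx": 0.0017, "dy": -0.032, "dz": 0, "twist": 0},
    {"jaw": -1, "dx": 0.0017, "dy": -0.032, "dz": 0, "twist": 0},
    {"jaw": -1, "dx": 0.0017, "dy": -0.032, "dz": 0, "twist": 0},
    {"jaw": -1, "dx": 0.0017, "dy": -0.032, "dz": 0, "twist": 0},
    {"jaw": -1, "dx": 0.0017, "dy": -0.032, "dz": 0, "twist": 0},
  ],
)

```text
t: 24.97
eef_pos: [0.4573, 0.3075, 0.2005]
ee_rot: [-3.142, 0.0, 0.261]
force: [0.5, 0.5, -1.6]
width: 0.0428
gripper_force: 39.9
```

>>> move_arm(
  increments=[
    {"jaw": -1, "dx": 0, "dy": 0, "dz": 0.02, "twist": 0},
    {"jaw": -1, "dx": 0, "dy": 0, "dz": 0.016, "twist": 0},
    {"jaw": -1, "dx": 0, "dy": 0, "dz": 0.006, "twist": 0},
    {"jaw": -1, "dx": 0, "dy": 0, "dz": 0, "twist": 0},
    {"jaw": -1, "dx": 0, "dy": 0, "dz": 0, "twist": 0},
    {"jaw": -1, "dx": 0, "dy": 0, "dz": 0, "twist": 0},
  ],
)

```text
t: 25.47
eef_pos: [0.4586, 0.3063, 0.159]
ee_rot: [-3.141, -0.001, 0.261]
force: [-0.1, -0.1, -2.3]
width: 0.0432
gripper_force: 40.0
```

```bash
python3 -c "
from h import *
np.set_printoptions(precision=4,suppress=True)
s=arm.get_state();print(s['gripper_force'],s['force'])
go(.4583,.3060,.158,.2612)
a=arm.grab_frame('side')
for n in('bushing','blue_bore'):
  print('side',n,[(np.array(d['position']),round(d['score'],2)) for d in arm.pinpoint('side',n)[:2]])
p=arm.get_state()['eef_pos']
c=cv2.resize(a[280:400,320:450],None,fx=4.6,fy=4.6,interpolation=cv2.INTER_CUBIC)
cv2.imwrite('pics/s5.png',c)
b=arm.grab_frame('top'); cv2.imwrite('pics/t5.png',b)
m=arm.silhouettes('side','bushing'); 
if m:
  ys,xs=np.nonzero(m[0]['pixels']);print(m[0]['score'],xs.min(),xs.max(),ys.min(),ys.max())
"
```

```text
39.950053095817566 [-0.1075 -0.1455 -2.3138]
at [0.4586 0.3063 0.159 ] [-3.1411 -0.0012  0.2609] w 0.0432 d(mm) [-0.4  0.2  1. ] twist -0.0003
side bushing [(array([0.461 , 0.3069, 0.0892]), 0.67)]
side blue_bore [(array([0.4616, 0.306 , 0.0375]), 0.9), (array([ 0.614 , -0.2356, -0.0023]), 0.28)]
0.71 373 386 317 341
```

View pics/s5.png

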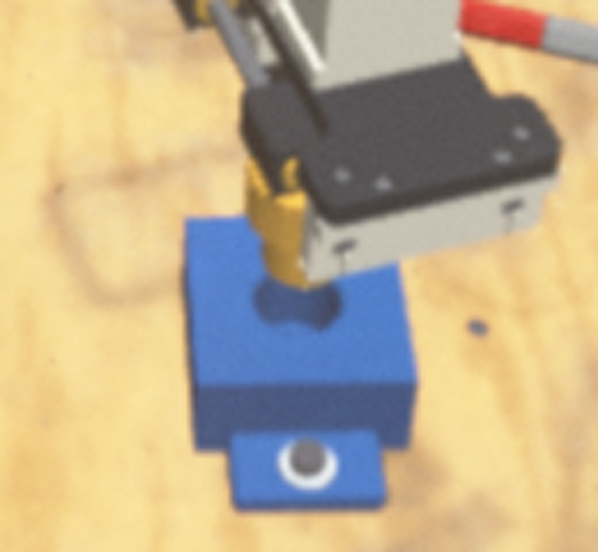

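```bash
cat > ov.py <<'E'
from h import *
th=np.linspace(0,2*np.pi,72)
def over(img,cam,u0,v0,w,h,f,curves):
    c=cv2.resize(img[v0:v0+h,u0:u0+w],None,fx=f,fy=f,interpolation=cv2.INTER_CUBIC)
    for (x,y,z,r,col) in curves:
        P=np.array([world2pix(cam,[x+r*np.cos(t),y+r*np.sin(t),z]) for t in th])
        P=(P-[u0,v0]+.5)*f-.5
        cv2.polylines(c,[np.int32(np.round(P*16))],True,col,1,cv2.LINE_AA,4)
    return c
E
python3 - <<'E'
from ov import *
s0=cv2.imread('pics/side0.png');t0=cv2.imread('pics/top0.png');s=arm.grab_frame('side')
bx,by=.4583,.3060
p=arm.get_state()['eef_pos']
a=over(s0,'side',355,315,60,65,6,[(bx,by,.04,.018,(0,255,0)),(bx,by,.04,.016,(0,0,255))])
b=over(t0,'top',135,245,60,65,6,[(bx,by,.04,.018,(0,255,0)),(bx,by,.04,.016,(0,0,255))])
z=p[2]-.098-.001
c=over(s,'side',355,300,60,65,6,[(p[0],p[1],z+.003,.015,(0,255,0)),(p[0],p[1],z+.028,.015,(0,255,0)),(p[0],p[1],z+.028,.022,(0,0,255)),(p[0],p[1],z,.012,(0,255,0)),(bx,by,.04,.018,(255,255,0))])
cv2.imwrite('pics/ov1.png',cv2.resize(np.hstack([a,b,c]),(798,288)))
cv2.imwrite('pics/ov1.png',cv2.resize(np.hstack([a,b[:, :],c]),None,fx=.74,fy=.74,interpolation=cv2.INTER_AREA))
E
```

```text
(no output)
```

View pics/ov1.png

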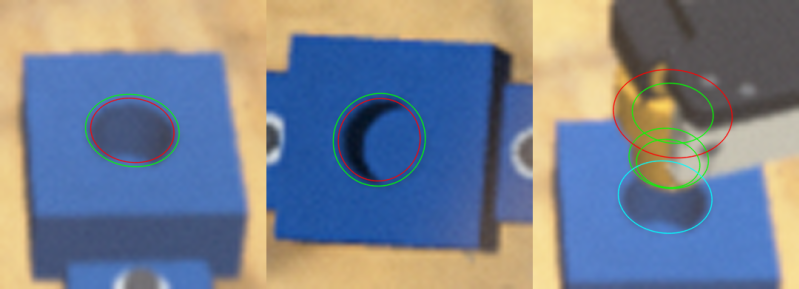

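The overlay at the bore (pixel 384,345) agrees in both views, and the shank sits over it to within about 1 mm. Lowering gently.

>>> move_arm(
  increments=[
    {"jaw": -1, "dx": 0, "dy": 0, "dz": 0.008, "twist": 0},
    {"jaw": -1, "dx": 0, "dy": 0, "dz": 0.006, "twist": 0},
    {"jaw": -1, "dx": 0, "dy": 0, "dz": 0.004, "twist": 0},
    {"jaw": -1, "dx": 0, "dy": 0, "dz": 0.002, "twist": 0},
    {"jaw": -1, "dx": 0, "dy": 0, "dz": 0.002, "twist": 0},
    {"jaw": -1, "dx": 0, "dy": 0, "dz": 0.002, "twist": 0},
    {"jaw": -1, "dx": 0, "dy": 0, "dz": 0, "twist": 0},
    {"jaw": -1, "dx": 0, "dy": 0, "dz": 0, "twist": 0},
  ],
)

```text
t: 26.43
eef_pos: [0.458, 0.3059, 0.1337]
ee_rot: [3.141, 0.001, 0.261]
force: [1.3, -1.3, -2.3]
width: 0.043
gripper_force: 39.9
```

```bash
python3 -c "
from h import *
s=arm.get_state();print(s['gripper_force'],s['force'],s['moment'])
go(.4585,.3060,.134,.2612)"
```

```text
39.93197679519653 [ 1.32302554 -1.29788634 -2.29851472] [-0.82536838 -0.47814403 -0.01481313]
at [0.458  0.3059 0.1337] [3.1409e+00 6.0000e-04 2.6110e-01] w 0.043 d(mm) [ 0.5  0.  -0.3] twist -0.0001
```

>>> move_arm(
  increments=[
    {"jaw": -1, "dx": 0, "dy": 0, "dz": 0.003, "twist": 0},
    {"jaw": -1, "dx": 0, "dy": 0, "dz": 0.003, "twist": 0},
    {"jaw": -1, "dx": 0, "dy": 0, "dz": 0.003, "twist": 0},
    {"jaw": -1, "dx": 0, "dy": 0, "dz": 0, "twist": 0},
    {"jaw": -1, "dx": 0, "dy": 0, "dz": 0, "twist": 0},
  ],
)

```text
t: 26.85
eef_pos: [0.4579, 0.3059, 0.1244]
ee_rot: [3.141, 0.001, 0.261]
force: [1.9, -4.1, -4.3]
width: 0.0434
gripper_force: 39.9
```

```bash
python3 -c "
from h import *
s=arm.get_state();print(s['gripper_force'],s['force'],s['moment'])
go(.4585,.3060,.125,.2612)"
```

```text
39.9123752117157 [ 1.86769717 -4.10935363 -4.32227296] [-1.57860336 -1.02450171 -0.04631595]
at [0.4579 0.3059 0.1244] [3.1409e+00 9.0000e-04 2.6100e-01] w 0.0434 d(mm) [ 0.6  0.  -0.6] twist -0.0002
```

>>> move_arm(
  increments=[
    {"jaw": -1, "dx": 0.0002, "dy": 0.0007, "dz": 0, "twist": 0},
    {"jaw": -1, "dx": 0, "dy": 0, "dz": 0.003, "twist": 0},
    {"jaw": -1, "dx": 0, "dy": 0, "dz": 0.003, "twist": 0},
    {"jaw": -1, "dx": 0, "dy": 0, "dz": 0.003, "twist": 0},
    {"jaw": -1, "dx": 0, "dy": 0, "dz": 0, "twist": 0},
    {"jaw": -1, "dx": 0, "dy": 0, "dz": 0, "twist": 0},
  ],
)

```text
t: 27.35
eef_pos: [0.4584, 0.3058, 0.1156]
ee_rot: [3.142, 0.0, 0.261]
force: [0.9, -0.8, -2.7]
width: 0.0428
gripper_force: 39.9
```

```bash
python3 -c "
from h import *
s=arm.get_state();print(s['gripper_force'],s['force'],s['moment'])
go(.4585,.3060,.116,.2612)"
```

```text
39.93694245815277 [ 0.93593486 -0.81821456 -2.68496287] [-0.5661998   0.00440056  0.02439834]
at [0.4584 0.3058 0.1156] [3.1416e+00 3.0000e-04 2.6130e-01] w 0.0428 d(mm) [ 0.2 -0.2 -0.4] twist 0.0001
```

Lateral force is relieved; going on to the seat.

>>> move_arm(
  increments=[
    {"jaw": -1, "dx": 0, "dy": 0.0002, "dz": 0.002, "twist": 0},
    {"jaw": -1, "dx": 0, "dy": 0, "dz": 0.002, "twist": 0},
    {"jaw": -1, "dx": 0, "dy": 0, "dz": 0.001, "twist": 0},
    {"jaw": -1, "dx": 0, "dy": 0, "dz": 0.0005, "twist": 0},
    {"jaw": -1, "dx": 0, "dy": 0, "dz": 0, "twist": 0},
    {"jaw": -1, "dx": 0, "dy": 0, "dz": 0, "twist": 0},
  ],
)

```text
t: 27.85
eef_pos: [0.4586, 0.3057, 0.1105]
ee_rot: [-3.141, -0.0, 0.261]
force: [0.4, 0.1, -2.7]
width: 0.0432
gripper_force: 39.9
```

```bash
python3 -c "
from h import *
s=arm.get_state();print(s['gripper_force'],s['force'],s['moment'])
go(.4585,.3060,.110,.2612)"
```

```text
39.94165062904358 [ 0.36018111  0.1461913  -2.7084662 ] [-0.14547171 -0.00232949  0.00819009]
at [0.4586 0.3057 0.1105] [-3.1413e+00 -3.0000e-04  2.6130e-01] w 0.0432 d(mm) [-0.  -0.3  0.5] twist 0.0001
```

>>> move_arm(
  increments=[
    {"jaw": -1, "dx": 0, "dy": 0, "dz": 0.0007, "twist": 0},
    {"jaw": -1, "dx": 0, "dy": 0, "dz": 0, "twist": 0},
    {"jaw": -1, "dx": 0, "dy": 0, "dz": 0, "twist": 0},
  ],
)

```text
t: 28.1
eef_pos: [0.4587, 0.3057, 0.1102]
ee_rot: [-3.141, -0.001, 0.261]
force: [-1.2, -1.3, 4.4]
width: 0.0432
gripper_force: 40.0
```

>>> move_arm(
  increments=[
    {"jaw": 1, "dx": 0, "dy": 0, "dz": 0, "twist": 0},
    {"jaw": 1, "dx": 0, "dy": 0, "dz": 0, "twist": 0},
    {"jaw": 1, "dx": 0, "dy": 0, "dz": 0, "twist": 0},
    {"jaw": 1, "dx": 0, "dy": 0, "dz": 0, "twist": 0},
    {"jaw": 1, "dx": 0, "dy": 0, "dz": 0, "twist": 0},
    {"jaw": 1, "dx": 0, "dy": 0, "dz": 0, "twist": 0},
    {"jaw": 1, "dx": 0, "dy": 0, "dz": -0.02, "twist": 0},
    {"jaw": 1, "dx": 0, "dy": 0, "dz": -0.03, "twist": 0},
    {"jaw": 1, "dx": 0, "dy": 0, "dz": -0.04, "twist": 0},
  ],
  force=30,
)

```text
t: 28.85
eef_pos: [0.4574, 0.3043, 0.1983]
ee_rot: [3.138, 0.005, 0.261]
force: [0.8, 1.0, -0.7]
width: 0.0871
gripper_force: 0.0
```

```bash
python3 -c "
from ov import *
p=arm.get_state()['eef_pos'];print(p)
s=arm.grab_frame('side');b=[.4585,.3059]
a=s[310:385,345:420];a=cv2.resize(a,None,fx=5,fy=5,interpolation=cv2.INTER_CUBIC)
c=over(s,'side',345,310,75,75,5,[(*b,.064,.022,(0,0,255)),(*b,.04,.022,(0,255,0))])
cv2.imwrite('pics/ov2.png',np.hstack([a,c]))"
```

```text
[0.4574274  0.30426123 0.19830535]
```

View pics/ov2.png

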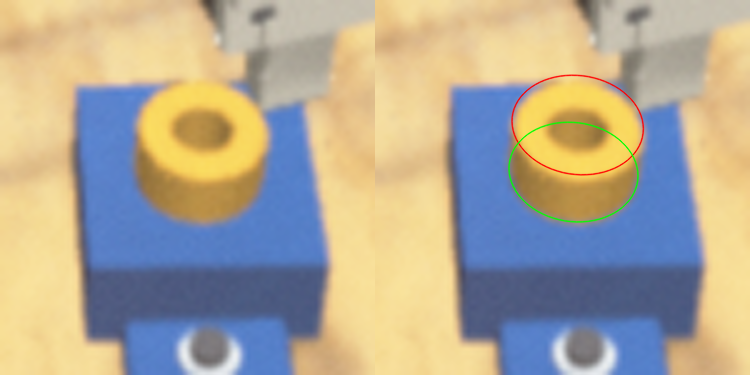

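Bushing is seated: its head base matches the block-top circle at crop (573,172), with contact force felt. Going back for the dark coupling.

>>> move_arm(
  increments=[
    {"jaw": 0.6, "dx": 0, "dy": 0, "dz": 0, "twist": 0.1208},
    {"jaw": 0.6, "dx": 0, "dy": 0, "dz": 0, "twist": 0.1208},
    {"jaw": 0.6, "dx": 0, "dy": 0, "dz": 0, "twist": 0.1208},
    {"jaw": 0.6, "dx": 0, "dy": 0, "dz": 0, "twist": 0.1208},
    {"jaw": 0.6, "dx": 0, "dy": 0, "dz": 0, "twist": 0.1208},
    {"jaw": 0.6, "dx": 0, "dy": 0, "dz": 0, "twist": 0.1208},
    {"jaw": 0.6, "dx": 0, "dy": 0, "dz": 0, "twist": 0.1208},
    {"jaw": 0.6, "dx": 0, "dy": 0, "dz": 0, "twist": 0.1208},
    {"jaw": 0.6, "dx": 0, "dy": 0, "dz": 0, "twist": 0.1208},
    {"jaw": 0.6, "dx": 0, "dy": 0, "dz": 0, "twist": 0.1208},
    {"jaw": 0.6, "dx": 0, "dy": 0, "dz": 0, "twist": 0.1208},
    {"jaw": 0.6, "dx": 0, "dy": 0, "dz": 0, "twist": 0.1208},
  ],
)

```text
t: 29.9
eef_pos: [0.4586, 0.3055, 0.1997]
ee_rot: [-3.141, 0.0, -1.194]
force: [0.3, -0.1, -0.7]
width: 0.0701
gripper_force: 0.0
```

>>> move_arm(
  increments=[
    {"jaw": 0.6, "dx": 0, "dy": 0, "dz": 0, "twist": 0.1208},
    {"jaw": 0.6, "dx": 0.0336, "dy": -0.0006, "dz": 0, "twist": 0},
    {"jaw": 0.6, "dx": 0.0336, "dy": -0.0006, "dz": 0, "twist": 0},
    {"jaw": 0.6, "dx": 0.0336, "dy": -0.0006, "dz": 0, "twist": 0},
    {"jaw": 0.6, "dx": 0.0336, "dy": -0.0006, "dz": 0, "twist": 0},
    {"jaw": 0.6, "dx": 0.0336, "dy": -0.0006, "dz": 0, "twist": 0},
    {"jaw": 0.6, "dx": 0.0336, "dy": -0.0006, "dz": 0, "twist": 0},
    {"jaw": 0.6, "dx": 0.0336, "dy": -0.0006, "dz": 0, "twist": 0},
    {"jaw": 0.6, "dx": 0.0336, "dy": -0.0006, "dz": 0, "twist": 0},
    {"jaw": 0.6, "dx": 0.0336, "dy": -0.0006, "dz": 0, "twist": 0},
  ],
)

```text
t: 30.73
eef_pos: [0.5422, 0.0132, 0.1999]
ee_rot: [-3.141, 0.0, -1.309]
force: [0.3, 0.6, 0.3]
width: 0.0701
gripper_force: 0.0
```

>>> move_arm(
  increments=[
    {"jaw": 0.6, "dx": 0.0336, "dy": -0.0006, "dz": 0, "twist": 0},
    {"jaw": 0.6, "dx": 0.0336, "dy": -0.0006, "dz": 0, "twist": 0},
    {"jaw": 0.6, "dx": 0.0336, "dy": -0.0006, "dz": 0, "twist": 0},
    {"jaw": 0.6, "dx": 0.0336, "dy": -0.0006, "dz": 0, "twist": 0},
    {"jaw": 0.6, "dx": 0.0336, "dy": -0.0006, "dz": 0, "twist": 0},
    {"jaw": 0.6, "dx": 0.0336, "dy": -0.0006, "dz": 0, "twist": 0},
    {"jaw": 0.6, "dx": 0.0336, "dy": -0.0006, "dz": 0, "twist": 0},
    {"jaw": 0.6, "dx": 0.0336, "dy": -0.0006, "dz": 0, "twist": 0},
    {"jaw": 0.6, "dx": 0.0336, "dy": -0.0006, "dz": 0, "twist": 0},
    {"jaw": 0.6, "dx": 0, "dy": 0, "dz": 0, "twist": 0},
    {"jaw": 0.6, "dx": 0, "dy": 0, "dz": 0, "twist": 0},
    {"jaw": 0.6, "dx": 0, "dy": 0, "dz": 0, "twist": 0},
  ],
)

```text
t: 31.73
eef_pos: [0.625, -0.2761, 0.1991]
ee_rot: [3.141, 0.001, -1.31]
force: [-0.2, 1.1, 0.1]
width: 0.07
gripper_force: 0.0
```

```bash
python3 -c "
from h import *
go(.6258,-.2756,.0765,-1.3092)"
```

```text
at [ 0.625  -0.2761  0.1991] [ 3.1409e+00  5.0000e-04 -1.3102e+00] w 0.07 d(mm) [ -0.2  -1.  122.6] twist -0.001
```

>>> move_arm(
  increments=[
    {"jaw": 0.6, "dx": 0, "dy": 0, "dz": 0.025, "twist": 0},
    {"jaw": 0.6, "dx": 0, "dy": 0, "dz": 0.03, "twist": 0},
    {"jaw": 0.6, "dx": 0, "dy": 0, "dz": 0.03, "twist": 0},
    {"jaw": 0.6, "dx": 0, "dy": 0, "dz": 0.02, "twist": 0},
    {"jaw": 0.6, "dx": 0, "dy": 0, "dz": 0.012, "twist": 0},
    {"jaw": 0.6, "dx": 0, "dy": 0, "dz": 0.006, "twist": 0},
    {"jaw": 0.6, "dx": 0, "dy": 0, "dz": 0, "twist": 0},
    {"jaw": 0.6, "dx": 0, "dy": 0, "dz": 0, "twist": 0},
  ],
)

```text
t: 32.4
eef_pos: [0.6261, -0.2757, 0.0779]
ee_rot: [-3.141, -0.001, -1.308]
force: [0.1, -0.2, -0.1]
width: 0.0702
gripper_force: 0.0
```

>>> move_arm(
  increments=[
    {"jaw": -1, "dx": 0, "dy": 0, "dz": 0, "twist": 0},
    {"jaw": -1, "dx": 0, "dy": 0, "dz": 0, "twist": 0},
    {"jaw": -1, "dx": 0, "dy": 0, "dz": 0, "twist": 0},
    {"jaw": -1, "dx": 0, "dy": 0, "dz": 0, "twist": 0},
    {"jaw": -1, "dx": 0, "dy": 0, "dz": 0, "twist": 0},
    {"jaw": -1, "dx": 0, "dy": 0, "dz": 0, "twist": 0},
    {"jaw": -1, "dx": 0, "dy": 0, "dz": 0, "twist": 0},
    {"jaw": -1, "dx": 0, "dy": 0, "dz": -0.01, "twist": 0},
    {"jaw": -1, "dx": 0, "dy": 0, "dz": -0.03, "twist": 0},
    {"jaw": -1, "dx": 0, "dy": 0, "dz": -0.035, "twist": 0},
    {"jaw": -1, "dx": 0, "dy": 0, "dz": -0.035, "twist": 0},
  ],
)

```text
t: 33.32
eef_pos: [0.6245, -0.2759, 0.1874]
ee_rot: [3.139, 0.001, -1.309]
force: [1.1, -0.5, -0.3]
width: 0.0487
gripper_force: 30.0
```

>>> move_arm(
  increments=[
    {"jaw": -1, "dx": -0.0318, "dy": 0.0092, "dz": 0, "twist": 0},
    {"jaw": -1, "dx": -0.0318, "dy": 0.0092, "dz": 0, "twist": 0},
    {"jaw": -1, "dx": -0.0318, "dy": 0.0092, "dz": 0, "twist": 0},
    {"jaw": -1, "dx": -0.0318, "dy": 0.0092, "dz": 0, "twist": 0},
    {"jaw": -1, "dx": -0.0318, "dy": 0.0092, "dz": 0, "twist": 0},
    {"jaw": -1, "dx": -0.0318, "dy": 0.0092, "dz": 0, "twist": 0},
    {"jaw": -1, "dx": -0.0318, "dy": 0.0092, "dz": 0, "twist": 0},
    {"jaw": -1, "dx": -0.0318, "dy": 0.0092, "dz": 0, "twist": 0},
    {"jaw": -1, "dx": -0.0318, "dy": 0.0092, "dz": 0, "twist": 0},
    {"jaw": -1, "dx": 0, "dy": 0, "dz": 0, "twist": 0},
    {"jaw": -1, "dx": 0, "dy": 0, "dz": 0, "twist": 0},
  ],
)

```text
t: 34.23
eef_pos: [0.4707, -0.0197, 0.1875]
ee_rot: [-3.141, 0.0, -1.306]
force: [0.0, -0.6, -1.0]
width: 0.0493
gripper_force: 30.0
```

```bash
python3 -c "
from h import *
go(.4713,-.0209,.0852,-1.3092)"
```

```text
at [ 0.4707 -0.0197  0.1875] [-3.1407e+00  2.0000e-04 -1.3060e+00] w 0.0493 d(mm) [  1.3  -0.2 102.3] twist 0.0032
```

>>> move_arm(
  increments=[
    {"jaw": -1, "dx": 0, "dy": 0, "dz": 0.025, "twist": 0},
    {"jaw": -1, "dx": 0, "dy": 0, "dz": 0.03, "twist": 0},
    {"jaw": -1, "dx": 0, "dy": 0, "dz": 0.025, "twist": 0},
    {"jaw": -1, "dx": 0, "dy": 0, "dz": 0.013, "twist": 0},
    {"jaw": -1, "dx": 0, "dy": 0, "dz": 0.006, "twist": 0},
    {"jaw": -1, "dx": 0, "dy": 0, "dz": 0.0023, "twist": 0},
    {"jaw": -1, "dx": 0, "dy": 0, "dz": 0, "twist": 0},
    {"jaw": -1, "dx": 0, "dy": 0, "dz": 0, "twist": 0},
    {"jaw": -1, "dx": 0, "dy": 0, "dz": 0, "twist": 0},
  ],
)

```text
t: 34.98
eef_pos: [0.4721, -0.0212, 0.086]
ee_rot: [-3.14, -0.0, -1.31]
force: [-0.3, -0.2, -1.0]
width: 0.049
gripper_force: 30.0
```

```bash
python3 -c "
from ov import *
go(.4713,-.0209,.0855,-1.3092)
cv2.imwrite('pics/s6.png',cv2.resize(arm.grab_frame('side')[140:300,230:450],None,fx=3.6,fy=3.6))"
```

```text
at [ 0.4721 -0.0212  0.086 ] [-3.1404 -0.     -1.3098] w 0.049 d(mm) [-0.5  0.7  0.5] twist -0.0006
```

View pics/s6.png

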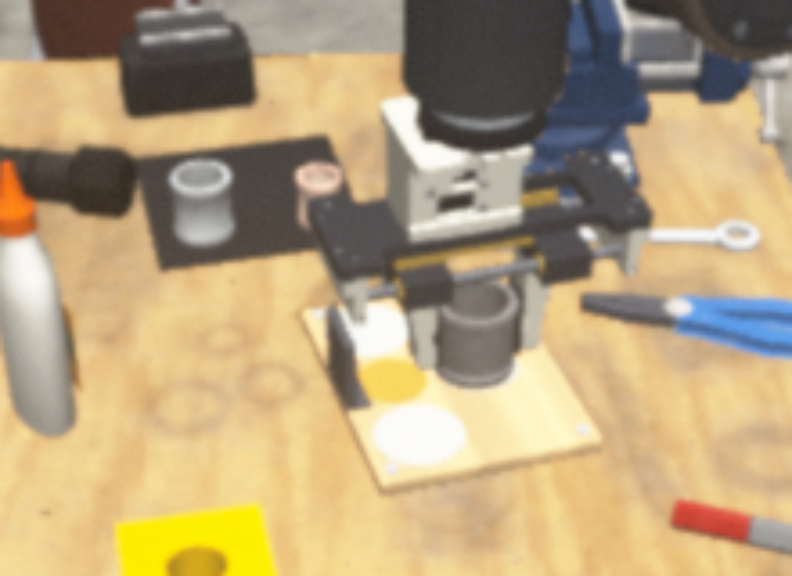

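Dark coupling is back over its disc, foot at crop (477,375) as in the first view. Releasing and fetching the light one.

>>> move_arm(
  increments=[
    {"jaw": -1, "dx": 0, "dy": 0, "dz": 0.0008, "twist": 0},
    {"jaw": 0.5, "dx": 0, "dy": 0, "dz": 0, "twist": 0},
    {"jaw": 0.5, "dx": 0, "dy": 0, "dz": 0, "twist": 0},
    {"jaw": 0.5, "dx": 0, "dy": 0, "dz": 0, "twist": 0},
    {"jaw": 0.5, "dx": 0, "dy": 0, "dz": 0, "twist": 0},
    {"jaw": 0.5, "dx": 0, "dy": 0, "dz": -0.01, "twist": 0},
    {"jaw": 0.5, "dx": 0, "dy": 0, "dz": -0.03, "twist": 0},
    {"jaw": 0.5, "dx": 0, "dy": 0, "dz": -0.035, "twist": 0},
    {"jaw": 0.5, "dx": 0, "dy": 0, "dz": -0.035, "twist": 0},
  ],
)

```text
t: 35.78
eef_pos: [0.4707, -0.0212, 0.1955]
ee_rot: [3.139, -0.0, -1.309]
force: [1.3, 0.1, 0.1]
width: 0.0658
gripper_force: 0.0
```

>>> move_arm(
  increments=[
    {"jaw": 0.36, "dx": 0.0264, "dy": -0.0158, "dz": 0, "twist": 0},
    {"jaw": 0.36, "dx": 0.0264, "dy": -0.0158, "dz": 0, "twist": 0},
    {"jaw": 0.36, "dx": 0.0264, "dy": -0.0158, "dz": 0, "twist": 0},
    {"jaw": 0.36, "dx": 0.0264, "dy": -0.0158, "dz": 0, "twist": 0},
    {"jaw": 0.36, "dx": 0.0264, "dy": -0.0158, "dz": 0, "twist": 0},
    {"jaw": 0.36, "dx": 0.0264, "dy": -0.0158, "dz": 0, "twist": 0},
    {"jaw": 0.36, "dx": 0.0264, "dy": -0.0158, "dz": 0, "twist": 0},
    {"jaw": 0.36, "dx": 0.0264, "dy": -0.0158, "dz": 0, "twist": 0},
    {"jaw": 0.36, "dx": 0, "dy": 0, "dz": 0, "twist": 0},
    {"jaw": 0.36, "dx": 0, "dy": 0, "dz": 0, "twist": 0},
    {"jaw": 0.36, "dx": 0, "dy": 0, "dz": 0, "twist": 0},
  ],
)

```text
t: 36.7
eef_pos: [0.6476, -0.1923, 0.1938]
ee_rot: [3.14, 0.001, -1.31]
force: [-0.4, 0.1, 0.4]
width: 0.0596
gripper_force: 0.0
```

```bash
python3 -c "
from h import *
go(.6478,-.1919,.0765,-1.3092)"
```

```text
at [ 0.6476 -0.1923  0.1938] [ 3.1402e+00  6.0000e-04 -1.3099e+00] w 0.0596 d(mm) [ -0.3  -0.5 117.3] twist -0.0007
```

>>> move_arm(
  increments=[
    {"jaw": 0.36, "dx": 0, "dy": 0, "dz": 0.025, "twist": 0},
    {"jaw": 0.36, "dx": 0, "dy": 0, "dz": 0.03, "twist": 0},
    {"jaw": 0.36, "dx": 0, "dy": 0, "dz": 0.03, "twist": 0},
    {"jaw": 0.36, "dx": 0, "dy": 0, "dz": 0.02, "twist": 0},
    {"jaw": 0.36, "dx": 0, "dy": 0, "dz": 0.009, "twist": 0},
    {"jaw": 0.36, "dx": 0, "dy": 0, "dz": 0.004, "twist": 0},
    {"jaw": 0.36, "dx": 0, "dy": 0, "dz": 0, "twist": 0},
    {"jaw": 0.36, "dx": 0, "dy": 0, "dz": 0, "twist": 0},
  ],
)

```text
t: 37.37
eef_pos: [0.6489, -0.192, 0.0781]
ee_rot: [-3.14, -0.001, -1.308]
force: [0.1, 0.2, 0.4]
width: 0.0594
gripper_force: 0.0
```

>>> move_arm(
  increments=[
    {"jaw": -1, "dx": 0, "dy": 0, "dz": 0, "twist": 0},
    {"jaw": -1, "dx": 0, "dy": 0, "dz": 0, "twist": 0},
    {"jaw": -1, "dx": 0, "dy": 0, "dz": 0, "twist": 0},
    {"jaw": -1, "dx": 0, "dy": 0, "dz": 0, "twist": 0},
    {"jaw": -1, "dx": 0, "dy": 0, "dz": 0, "twist": 0},
    {"jaw": -1, "dx": 0, "dy": 0, "dz": 0, "twist": 0},
    {"jaw": -1, "dx": 0, "dy": 0, "dz": 0, "twist": 0},
    {"jaw": -1, "dx": 0, "dy": 0, "dz": -0.01, "twist": 0},
    {"jaw": -1, "dx": 0, "dy": 0, "dz": -0.03, "twist": 0},
    {"jaw": -1, "dx": 0, "dy": 0, "dz": -0.035, "twist": 0},
    {"jaw": -1, "dx": 0, "dy": 0, "dz": -0.035, "twist": 0},
  ],
)

```text
t: 38.28
eef_pos: [0.6473, -0.1923, 0.1874]
ee_rot: [3.139, 0.001, -1.309]
force: [1.5, 0.4, -1.5]
width: 0.0403
gripper_force: 30.0
```

>>> move_arm(
  increments=[
    {"jaw": -1, "dx": -0.0262, "dy": 0.012, "dz": 0, "twist": 0},
    {"jaw": -1, "dx": -0.0262, "dy": 0.012, "dz": 0, "twist": 0},
    {"jaw": -1, "dx": -0.0262, "dy": 0.012, "dz": 0, "twist": 0},
    {"jaw": -1, "dx": -0.0262, "dy": 0.012, "dz": 0, "twist": 0},
    {"jaw": -1, "dx": -0.0262, "dy": 0.012, "dz": 0, "twist": 0},
    {"jaw": -1, "dx": -0.0262, "dy": 0.012, "dz": 0, "twist": 0},
    {"jaw": -1, "dx": 0, "dy": 0, "dz": 0, "twist": 0},
    {"jaw": -1, "dx": 0, "dy": 0, "dz": 0, "twist": 0},
  ],
)

```text
t: 38.95
eef_pos: [0.5372, -0.0581, 0.1875]
ee_rot: [-3.141, 0.0, -1.307]
force: [0.0, -0.4, -1.1]
width: 0.04
gripper_force: 30.0
```

>>> move_arm(
  increments=[
    {"jaw": -1, "dx": 0, "dy": 0, "dz": 0.025, "twist": 0},
    {"jaw": -1, "dx": 0, "dy": 0, "dz": 0.03, "twist": 0},
    {"jaw": -1, "dx": 0, "dy": 0, "dz": 0.025, "twist": 0},
    {"jaw": -1, "dx": 0, "dy": 0, "dz": 0.013, "twist": 0},
    {"jaw": -1, "dx": 0, "dy": 0, "dz": 0.006, "twist": 0},
    {"jaw": -1, "dx": 0, "dy": 0, "dz": 0.0022, "twist": 0},
    {"jaw": -1, "dx": 0, "dy": 0, "dz": 0, "twist": 0},
    {"jaw": -1, "dx": 0, "dy": 0, "dz": 0, "twist": 0},
    {"jaw": -1, "dx": 0, "dy": 0, "dz": 0, "twist": 0},
  ],
)

```text
t: 39.7
eef_pos: [0.5387, -0.0592, 0.086]
ee_rot: [-3.14, -0.0, -1.309]
force: [-0.5, 0.1, -1.5]
width: 0.0401
gripper_force: 30.0
```

```bash
python3 -c "
from h import *
print(arm.get_state()['force'])
go(.5378,-.0589,.0855,-1.3092)"
```

```text
[-0.47635675  0.08178722 -1.46337903]
at [ 0.5387 -0.0592  0.086 ] [-3.1403e+00 -2.0000e-04 -1.3095e+00] w 0.0401 d(mm) [-0.6  0.8  0.5] twist -0.0003
```

>>> move_arm(
  increments=[
    {"jaw": -1, "dx": 0, "dy": 0, "dz": 0.0007, "twist": 0},
    {"jaw": 0.36, "dx": 0, "dy": 0, "dz": 0, "twist": 0},
    {"jaw": 0.36, "dx": 0, "dy": 0, "dz": 0, "twist": 0},
    {"jaw": 0.36, "dx": 0, "dy": 0, "dz": 0, "twist": 0},
    {"jaw": 0.36, "dx": 0, "dy": 0, "dz": 0, "twist": 0},
    {"jaw": 0.36, "dx": 0, "dy": 0, "dz": -0.01, "twist": 0},
    {"jaw": 0.36, "dx": 0, "dy": 0, "dz": -0.03, "twist": 0},
    {"jaw": 0.36, "dx": 0, "dy": 0, "dz": -0.035, "twist": 0},
    {"jaw": 0.36, "dx": 0, "dy": 0, "dz": -0.035, "twist": 0},
  ],
)

```text
t: 40.45
eef_pos: [0.5373, -0.0591, 0.1963]
ee_rot: [3.14, -0.0, -1.309]
force: [1.7, 0.3, 0.0]
width: 0.0595
gripper_force: 0.0
```

>>> move_arm(
  increments=[
    {"jaw": 0.36, "dx": 0.0296, "dy": 0.0021, "dz": 0, "twist": 0},
    {"jaw": 0.36, "dx": 0.0296, "dy": 0.0021, "dz": 0, "twist": 0},
    {"jaw": 0.36, "dx": 0.0296, "dy": 0.0021, "dz": 0, "twist": 0},
    {"jaw": 0.36, "dx": 0.0296, "dy": 0.0021, "dz": 0, "twist": 0},
    {"jaw": 0.36, "dx": 0.0296, "dy": 0.0021, "dz": 0, "twist": 0},
    {"jaw": 0.36, "dx": 0, "dy": 0, "dz": 0, "twist": 0},
    {"jaw": 0.36, "dx": 0, "dy": 0, "dz": 0, "twist": 0},
    {"jaw": 0.36, "dx": 0, "dy": 0, "dz": 0, "twist": 0},
  ],
)

```text
t: 41.12
eef_pos: [0.5657, -0.2047, 0.195]
ee_rot: [3.141, 0.0, -1.31]
force: [-0.1, -0.7, -0.1]
width: 0.0597
gripper_force: 0.0
```

```bash
python3 -c "
from h import *
go(.566,-.2047,.075,-1.3092)
cv2.imwrite('pics/s7.png',cv2.resize(arm.grab_frame('side')[140:300,230:450],None,fx=3.6,fy=3.6))"
```

```text
at [ 0.5657 -0.2047  0.195 ] [ 3.1415e+00  2.0000e-04 -1.3100e+00] w 0.0597 d(mm) [ 1.0e-01 -3.0e-01  1.2e+02] twist -0.0008
```

View pics/s7.png

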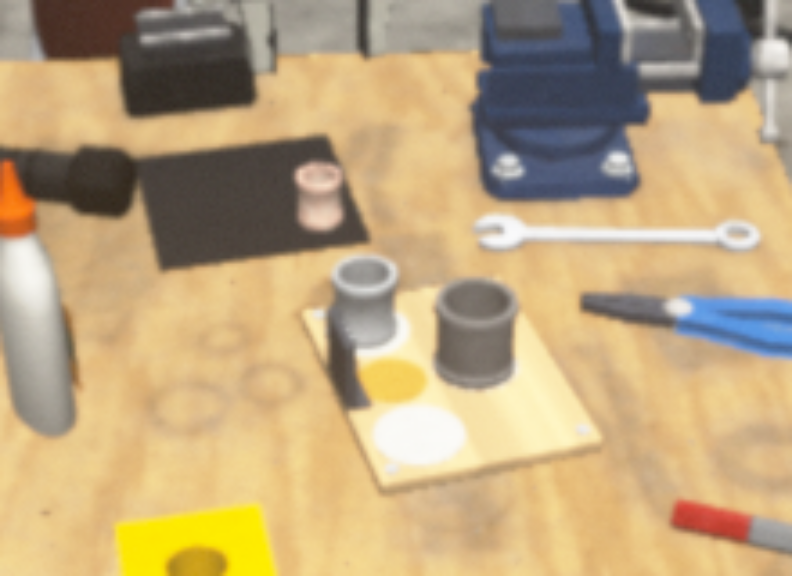

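Dark (477,330) and light (365,300) are back on their discs; copper (319,197) is still on the mat.

>>> move_arm(
  increments=[
    {"jaw": 0.36, "dx": 0, "dy": 0, "dz": 0.025, "twist": 0},
    {"jaw": 0.36, "dx": 0, "dy": 0, "dz": 0.03, "twist": 0},
    {"jaw": 0.36, "dx": 0, "dy": 0, "dz": 0.03, "twist": 0},
    {"jaw": 0.36, "dx": 0, "dy": 0, "dz": 0.02, "twist": 0},
    {"jaw": 0.36, "dx": 0, "dy": 0, "dz": 0.01, "twist": 0},
    {"jaw": 0.36, "dx": 0, "dy": 0, "dz": 0.0045, "twist": 0},
    {"jaw": 0.36, "dx": 0, "dy": 0, "dz": 0, "twist": 0},
    {"jaw": 0.36, "dx": 0, "dy": 0, "dz": 0, "twist": 0},
  ],
)

```text
t: 41.83
eef_pos: [0.5668, -0.2044, 0.0764]
ee_rot: [-3.14, -0.001, -1.308]
force: [0.6, 0.7, 0.7]
width: 0.0596
gripper_force: 0.0
```

>>> move_arm(
  increments=[
    {"jaw": -1, "dx": 0, "dy": 0, "dz": 0, "twist": 0},
    {"jaw": -1, "dx": 0, "dy": 0, "dz": 0, "twist": 0},
    {"jaw": -1, "dx": 0, "dy": 0, "dz": 0, "twist": 0},
    {"jaw": -1, "dx": 0, "dy": 0, "dz": 0, "twist": 0},
    {"jaw": -1, "dx": 0, "dy": 0, "dz": 0, "twist": 0},
    {"jaw": -1, "dx": 0, "dy": 0, "dz": 0, "twist": 0},
    {"jaw": -1, "dx": 0, "dy": 0, "dz": 0, "twist": 0},
    {"jaw": -1, "dx": 0, "dy": 0, "dz": 0, "twist": 0},
    {"jaw": -1, "dx": 0, "dy": 0, "dz": -0.01, "twist": 0},
    {"jaw": -1, "dx": 0, "dy": 0, "dz": -0.03, "twist": 0},
    {"jaw": -1, "dx": 0, "dy": 0, "dz": -0.035, "twist": 0},
    {"jaw": -1, "dx": 0, "dy": 0, "dz": -0.035, "twist": 0},
  ],
)

```text
t: 42.83
eef_pos: [0.5651, -0.2047, 0.1862]
ee_rot: [3.139, 0.001, -1.309]
force: [1.3, 0.8, -2.5]
width: 0.0299
gripper_force: 29.9
```

>>> move_arm(
  increments=[
    {"jaw": -1, "dx": -0.0322, "dy": -0.0014, "dz": 0, "twist": 0},
    {"jaw": -1, "dx": -0.0322, "dy": -0.0014, "dz": 0, "twist": 0},
    {"jaw": -1, "dx": -0.0322, "dy": -0.0014, "dz": 0, "twist": 0},
    {"jaw": -1, "dx": -0.0322, "dy": -0.0014, "dz": 0, "twist": 0},
    {"jaw": -1, "dx": -0.0322, "dy": -0.0014, "dz": 0, "twist": 0},
    {"jaw": -1, "dx": -0.0322, "dy": -0.0014, "dz": 0, "twist": 0},
    {"jaw": -1, "dx": -0.0322, "dy": -0.0014, "dz": 0, "twist": 0},
    {"jaw": -1, "dx": -0.0322, "dy": -0.0014, "dz": 0, "twist": 0},
    {"jaw": -1, "dx": 0, "dy": 0, "dz": 0, "twist": 0},
    {"jaw": -1, "dx": 0, "dy": 0, "dz": 0, "twist": 0},
  ],
)

```text
t: 43.67
eef_pos: [0.5097, 0.0485, 0.1858]
ee_rot: [-3.142, 0.0, -1.306]
force: [0.2, 0.3, -1.4]
width: 0.0296
gripper_force: 29.9
```

>>> move_arm(
  increments=[
    {"jaw": -1, "dx": 0, "dy": 0, "dz": 0.025, "twist": 0},
    {"jaw": -1, "dx": 0, "dy": 0, "dz": 0.03, "twist": 0},
    {"jaw": -1, "dx": 0, "dy": 0, "dz": 0.025, "twist": 0},
    {"jaw": -1, "dx": 0, "dy": 0, "dz": 0.013, "twist": 0},
    {"jaw": -1, "dx": 0, "dy": 0, "dz": 0.006, "twist": 0},
    {"jaw": -1, "dx": 0, "dy": 0, "dz": 0.0023, "twist": 0},
    {"jaw": -1, "dx": 0, "dy": 0, "dz": 0, "twist": 0},
    {"jaw": -1, "dx": 0, "dy": 0, "dz": 0, "twist": 0},
    {"jaw": -1, "dx": 0, "dy": 0, "dz": 0, "twist": 0},
  ],
)

```text
t: 44.42
eef_pos: [0.5109, 0.0469, 0.0848]
ee_rot: [-3.14, 0.0, -1.31]
force: [0.5, 0.3, -1.4]
width: 0.0293
gripper_force: 29.9
```

```bash
python3 -c "
from h import *
print(arm.get_state()['force'])
go(.5102,.0470,.084,-1.3092)"
```

```text
[ 0.52368802  0.25952556 -1.40822087]
at [0.5109 0.0469 0.0848] [-3.1399e+00  2.0000e-04 -1.3096e+00] w 0.0293 d(mm) [-0.3  0.7  0.8] twist -0.0004
```

Lower, release, rise and back off, then verify.

>>> move_arm(
  increments=[
    {"jaw": -1, "dx": 0, "dy": 0, "dz": 0.0008, "twist": 0},
    {"jaw": 0.36, "dx": 0, "dy": 0, "dz": 0, "twist": 0},
    {"jaw": 0.36, "dx": 0, "dy": 0, "dz": 0, "twist": 0},
    {"jaw": 0.36, "dx": 0, "dy": 0, "dz": 0, "twist": 0},
    {"jaw": 0.36, "dx": 0, "dy": 0, "dz": 0, "twist": 0},
    {"jaw": 0.36, "dx": 0, "dy": 0, "dz": 0, "twist": 0},
    {"jaw": 0.36, "dx": 0, "dy": 0, "dz": -0.01, "twist": 0},
    {"jaw": 0.36, "dx": 0, "dy": 0, "dz": -0.03, "twist": 0},
    {"jaw": 0.36, "dx": 0, "dy": 0, "dz": -0.035, "twist": 0},
    {"jaw": 0.36, "dx": 0, "dy": 0, "dz": -0.035, "twist": 0},
    {"jaw": 0.36, "dx": 0, "dy": 0, "dz": -0.03, "twist": 0},
  ],
)

```text
t: 45.33
eef_pos: [0.5103, 0.0469, 0.2263]
ee_rot: [-3.14, -0.0, -1.309]
force: [0.6, 0.3, -0.0]
width: 0.0596
gripper_force: 0.0
```

>>> move_arm(
  increments=[
    {"jaw": 0.36, "dx": 0.03, "dy": 0, "dz": 0, "twist": 0},
    {"jaw": 0.36, "dx": 0.03, "dy": 0, "dz": 0, "twist": 0},
    {"jaw": 0.36, "dx": 0.03, "dy": 0, "dz": 0, "twist": 0},
    {"jaw": 0.36, "dx": 0.03, "dy": 0, "dz": 0, "twist": 0},
    {"jaw": 0.36, "dx": 0.03, "dy": 0, "dz": 0, "twist": 0},
    {"jaw": 0.36, "dx": 0.03, "dy": 0, "dz": 0, "twist": 0},
    {"jaw": 0.36, "dx": 0.03, "dy": 0, "dz": 0, "twist": 0},
    {"jaw": 0.36, "dx": 0.03, "dy": 0, "dz": 0, "twist": 0},
    {"jaw": 0.36, "dx": 0.03, "dy": 0, "dz": 0, "twist": 0},
    {"jaw": 0.36, "dx": 0, "dy": 0, "dz": 0, "twist": 0},
    {"jaw": 0.36, "dx": 0, "dy": 0, "dz": 0, "twist": 0},
  ],
)

```text
t: 46.25
eef_pos: [0.5798, -0.2153, 0.2233]
ee_rot: [3.141, 0.0, -1.312]
force: [0.1, 0.2, -0.1]
width: 0.0596
gripper_force: 0.0
```

```bash
python3 -c "
from h import *
cv2.imwrite('pics/s8.png',cv2.resize(arm.grab_frame('side')[200:400,250:450],None,fx=3,fy=3,interpolation=cv2.INTER_CUBIC))"
```

```text
(no output)
```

View pics/s8.png

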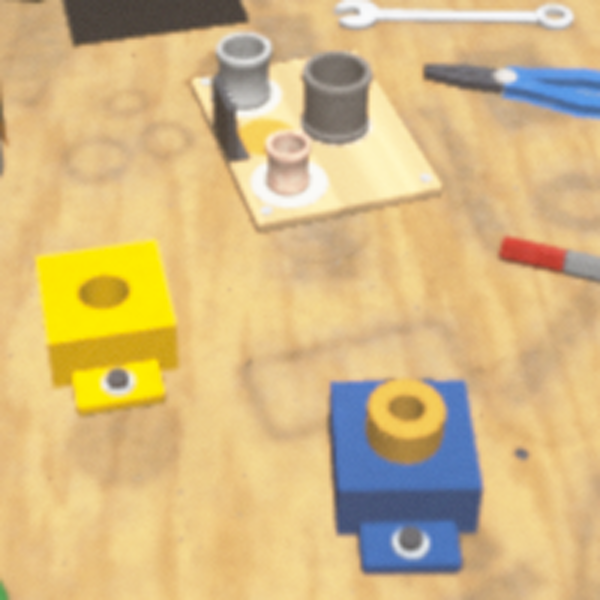

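All three couplings stand on their own discs: light (243,70), dark (337,97), copper (287,165). The bushing sits in the blue block (406,420).

```bash
python3 -c "
from station import arm
print(arm.job_done())"
```

```text
the job is handed in; nothing more can be done
None
```

The job is handed in at about 46 s: the bushing is seated in the blue block's bore, and all three couplings stand upright on their original white discs.

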